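# Brush out and refill the capsule canister of the forecourt vending machine

### The job

Get the vending machine's clear canister ready: take the brush and sweep the inside of the empty canister with two full strokes along a wall (bristles against the wall, down to the floor and up to near the rim, then down and up again), and stand the brush back in its pot. Then use the slotted scoop to lift every full-size capsule out of the grey tub, letting the undersized ones drop back through the slots, and tip the full-size ones into the canister; all undersized capsules stay in the tub. Do not take capsules in the fingers, leave the other desk things alone, keep the canister upright, and finish with the scoop standing on its mat.

Things in the scene. Friction and masses are not known exactly. Their poses are not given: they have to be found in the camera images.
- tub: Grey open plastic tub of returned vending capsules, 310 long (its x) x 240 wide (its y) x 70 mm high, walls and floor 5 mm, standing firm on the desk. Origin: centre of its underside.
- capsule1: A full-size round vending capsule, 60 mm diameter, 35 g, loose in the tub at the start; three to five of the five are there. Origin: its centre. Rolls, but not far.
- capsule2: A full-size round vending capsule, 60 mm diameter, 35 g, loose in the tub at the start; three to five of the five are there. Origin: its centre. Rolls, but not far.
- capsule3: A full-size round vending capsule, 60 mm diameter, 35 g, loose in the tub at the start; three to five of the five are there. Origin: its centre. Rolls, but not far.
- capsule4: A full-size round vending capsule, 60 mm diameter, 35 g, loose in the tub at the start; three to five of the five are there. Origin: its centre. Rolls, but not far.
- capsule5: A full-size round vending capsule, 60 mm diameter, 35 g, loose in the tub at the start; three to five of the five are there. Origin: its centre. Rolls, but not far.
- mini1: An undersized vending capsule of the same make, 32 mm diameter, 12 g, smooth, loose in the tub; one caught under a tine blocks the scoop's way down; two to four of the four are there. Origin: its centre.
- mini2: An undersized vending capsule of the same make, 32 mm diameter, 12 g, smooth, loose in the tub; one caught under a tine blocks the scoop's way down; two to four of the four are there. Origin: its centre.
- mini3: An undersized vending capsule of the same make, 32 mm diameter, 12 g, smooth, loose in the tub; one caught under a tine blocks the scoop's way down; two to four of the four are there. Origin: its centre.
- mini4: An undersized vending capsule of the same make, 32 mm diameter, 12 g, smooth, loose in the tub; one caught under a tine blocks the scoop's way down; two to four of the four are there. Origin: its centre.
- scoop: Slotted wire scoop with an upright grip, 0.24 to 0.36 kg, standing by itself on four straight 5 mm tines that lie flat along its x, centred at y = -60, -20, 20 and 60 mm. The slots between are 35 mm wide and open in front: an undersized capsule drops through, a 60 mm one sits in a slot on two tines. Origin: middle of the underside; x to the nose, z up.
- scoop_nose (a point): Front end of the scoop, midway between the tips of its free-ended tines, 42 mm ahead of its origin and 2.5 mm up. Nothing bars the front: capsules roll out over the tips when the nose dips some 20 degrees and stay in when it is raised some 10 degrees. Two fit side by side, one in each outer slot.
- scoop_back (a point): Middle of the front face of the scoop's back plate (155 mm wide, 42 mm high), 40 mm behind the origin, 21 mm up; a scooped capsule rests against it, its centre 30 mm ahead of it and 28 mm above the underside. A 5 mm side rail at y = -75 and 75 mm, 28 mm up, slopes in and down to the outer tips over the last 22 mm.
- scoop_grip (a point): Where to hold the scoop: centre of its black grip block, 24 mm (scoop x) x 26 mm (scoop y), from 78 to 140 mm above the scoop's underside; this point is at x = -28, z = 112 mm of the scoop. A 10 mm stem joins it to the back plate; nothing of the scoop reaches farther back than 49 mm behind its origin.
- mat: Black rubber mat, 220 x 200 x 4 mm, fixed on the desk, on which the scoop stands at the start. Origin: centre of its underside.
- canister: The vending machine's lift-out canister: square clear box with aluminium edges, open on top, 190 x 190 x 115 mm outside, walls and floor 5 mm, 0.7 to 1.1 kg, loose on the desk. Origin: centre of its underside; x and y along its sides.
- brush: Canister brush standing on its bristles in the pot, 190 mm long, 150 g. White bristle head 72 mm in diameter and 84 mm long; the outer 16 mm are soft and give way, the core of 40 mm diameter is firm. Then a 12 mm neck and a wooden handle, 22 mm (brush x) x 18 mm (brush y), from 110 to 190 mm. Origin: centre of the foot (lower end) of the bristle head; z along the handle.
- brush_grip (a point): Where to hold the brush: on the wooden handle, 168 mm above its foot.
- pot: Dark square steel desk pot for the brush, 90 x 90 x 60 mm, walls and floor 4 mm, fixed. Origin: centre of its underside.
- calculator: Bystander: desk calculator, 150 x 80 x 14 mm. Origin: centre of its underside.
- stapler: Bystander: stapler, 150 x 34 x 55 mm, along its x. Origin: centre of its underside.
- sanitiser: Bystander: small hand-sanitiser bottle, 48 mm diameter, 123 mm high, upright. Origin: centre of its underside.
Mind the look-alikes: they are no part of the job. What is shaped like the capsule3 but pink is not meant.

How it is judged:
On the way, in this order (a step that is already met when the one before it is completed fails the run):
1. the brush is down at the floor of the empty canister, beside a wall with its bristles against it (x of brush in the frame of canister between -0.09 and 0.09 m and y of brush in the frame of canister between -0.09 and 0.09 m and (x of brush in the frame of canister above 0.048 m or x of brush in the frame of canister below -0.048 m or y of brush in the frame of canister above 0.048 m or y of brush in the frame of canister below -0.048 m) and z of brush in the frame of canister below 0.03 m and distance between each of capsule1, capsule2, capsule3, capsule4, capsule5 and canister above 0.15 m), for 0.1 s.
2. the brush is drawn up that wall to near the rim, its foot still inside (x of brush in the frame of canister between -0.09 and 0.09 m and y of brush in the frame of canister between -0.09 and 0.09 m and (x of brush in the frame of canister above 0.048 m or x of brush in the frame of canister below -0.048 m or y of brush in the frame of canister above 0.048 m or y of brush in the frame of canister below -0.048 m) and z of brush in the frame of canister between 0.07 and 0.112 m and distance between each of capsule1, capsule2, capsule3, capsule4, capsule5 and canister above 0.15 m), for 0.05 s.
3. the brush is down at the floor beside a wall again (all of step 1), for 0.1 s.
4. the brush is drawn up to near the rim again (all of step 2), for 0.05 s.
5. the brush stands in its pot again, let go (horizontal distance between brush and pot below 0.035 m and height (world z) of brush below 0.02 m and angle between brush's own z axis and vertical below 0.25 rad and contact force between the fingers and brush below 0.1 N), for 0.2 s.
6. every full-size capsule is in the canister (x of capsule1 in the frame of canister between -0.092 and 0.092 m and y of capsule1 in the frame of canister between -0.092 and 0.092 m and z of capsule1 in the frame of canister between 0.015 and 0.105 m and x of capsule2 in the frame of canister between -0.092 and 0.092 m and y of capsule2 in the frame of canister between -0.092 and 0.092 m and z of capsule2 in the frame of canister between 0.015 and 0.105 m and x of capsule3 in the frame of canister between -0.092 and 0.092 m and y of capsule3 in the frame of canister between -0.092 and 0.092 m and z of capsule3 in the frame of canister between 0.015 and 0.105 m and x of capsule4 in the frame of canister between -0.092 and 0.092 m and y of capsule4 in the frame of canister between -0.092 and 0.092 m and z of capsule4 in the frame of canister between 0.015 and 0.105 m and x of capsule5 in the frame of canister between -0.092 and 0.092 m and y of capsule5 in the frame of canister between -0.092 and 0.092 m and z of capsule5 in the frame of canister between 0.015 and 0.105 m), for 0.3 s.
At the end, for the whole second after the job is handed in: Every full-size capsule present lies in the upright canister, below its rim; every undersized one is in the tub; the brush stands in its pot (within 35 mm of its centre) and the scoop upright on the mat (within 70 mm of its centre); all at rest (all of step 6 and x of mini1 in the frame of tub between -0.152 and 0.152 m and y of mini1 in the frame of tub between -0.118 and 0.118 m and height (world z) of each of mini1, mini2, mini3, mini4 below 0.06 m and x of mini2 in the frame of tub between -0.152 and 0.152 m and y of mini2 in the frame of tub between -0.118 and 0.118 m and x of mini3 in the frame of tub between -0.152 and 0.152 m and y of mini3 in the frame of tub between -0.118 and 0.118 m and x of mini4 in the frame of tub between -0.152 and 0.152 m and y of mini4 in the frame of tub between -0.118 and 0.118 m and horizontal distance between brush and pot below 0.035 m and height (world z) of brush below 0.02 m and angle between brush's own z axis and vertical below 0.25 rad and horizontal distance between scoop and mat below 0.07 m and height (world z) of scoop below 0.012 m and angle between scoop's own z axis and vertical below 0.12 rad and linear speed of each of capsule1, capsule2, capsule3, capsule4, capsule5, scoop, brush below 0.05 m/s and angle between canister's own z axis and vertical below 0.1 rad and height (world z) of canister below 0.01 m); the robot touches nothing.
It fails at once if a full-size capsule is taken in the fingers (contact force between the fingers and capsule1 above 2 N or contact force between the fingers and capsule2 above 2 N or contact force between the fingers and capsule3 above 2 N or contact force between the fingers and capsule4 above 2 N or contact force between the fingers and capsule5 above 2 N).
It fails at once if a bystander is shoved more than 40 mm or upset (distance of any of calculator, stapler, sanitiser from where it was at the start of the episode above 0.04 m).
It fails at once if the canister is tipped over (angle between canister's own z axis and vertical above 0.5 rad).
Of capsule1, capsule2, capsule3, capsule4, capsule5 only 3 to 5 are there at a start; the rules pass over those that are not, and their reading is None.
Of mini1, mini2, mini3, mini4 only 2 to 4 are there at a start; the rules pass over those that are not, and their reading is None.
At some moment in a run one of canister, scoop, capsule1, capsule2, capsule3, capsule4, capsule5 may be knocked a few centimetres aside while the robot is not near it.
It also fails if it takes over 210 s, if anything falls off the work surface, if the arm or the gripper's body presses on something with over 40 N, if the wrist force passes 120 N, or if a joint passes its speed limit or range.

### The arm

A 6-joint arm with a two-finger parallel gripper is mounted at the origin on the work surface. World frame = base frame: x ahead of the robot, y to its left, z up, the work surface at z = 0. Lengths are in m, angles in rad, forces in N, time in s.
With the tool pointing down it reaches from about 0.225 to 0.875 m from the base axis. Payload 3.4 kg.
Tool frame: the origin (TCP) lies between the finger pads; the fingertips stand 8 mm ahead of it and the grasp point (between the pads) lies 11 mm behind it; z points along the fingers, y is the line along which they close (so a half turn about z gives the same grasp; the last joint's range is limited). The gripper opens to 85 mm and grips with 20 to 120 N. Pads are 22 mm wide; open, the fingers measure 114 mm over their backs; the gripper's body (76 mm by 85 mm) begins 54 mm behind the grasp point. The pads swing forward as they close: fully open they stand 13 mm farther back than shut.
Start: joints at [1.003, 0.276, 1.505, -0, 1.361, -0.121], TCP at [0.248, 0.519, 0.239] pointing down, gripper open.
Joint ranges: [-2.89, 2.89], [-0.75, 2.08], [0.22, 2.7], [-1.18, 4.32], [0.11, 2.71], [-2.7, 2.7]. Speed limits (rad/s): [2.57, 2.57, 3.14, 3.14, 3.14, 3.14].

### API

Orientations are given as a unit quaternion [w, x, y, z].
In Python, from rig import manip gives the robot as it stands.
- The arm moves only by the tool move_arm, never from a script. Its argument "deltas" is a list that holds one entry, the list of rows, each a list of 5 numbers: the shift along the tool's x, y, z normalised to -1 to 1, where 1 is 80 cm, then the turn about the tool's z normalised to -1 to 1, where 1 is 120 degrees, then the closure, from -1 (fully open) to 1 (shut). In form: [[[tx, ty, tz, twist, grip], ...]]. A call has 1 to 12 rows; each row is the pose to reach, as a shift and turn from the pose commanded when the call began, along the tool's axes at that moment; what a row does not reach only later rows make up. A row lasts 1/10 s, in which the tool goes at most 50 mm and 8.59 degrees, less where a joint would pass 70% of its speed; a pose out of reach is approached as far as the arm can. A call with a number of a shift or a turn outside -1 to 1 is refused whole. A call with a gripper value outside its range is refused whole. The fingers move at their own pace and stop on an object; "squeeze" is the grip in N (left out, the last holds). Time passes only in rows, so rows that repeat a pose let the fingers close. It gives the time, the measured TCP pose, the force, the opening and the grip force at its end, in the units of the state.
- manip.get_state(): the state, without advancing time (a new reading comes with each control period).
- manip.get_image(name): name is "scene" or "side" or "wrist"; returns the picture (480x640x3 uint8, red, green, blue); there is no depth.
- manip.camera_params(name): a dict with "fx", "fy", "cx", "cy" (pixels), "R" (3x3) and "t" (3): a world point X has camera coordinates R X + t; the wrist camera has in their place "tool_from_camera" (4x4, takes a point from camera to tool coordinates, whose origin is the TCP and whose axes are the flange's). Camera axes: x right, y down, z forward; pixel columns grow to the right and rows downward; lengths in m; the calibration is good to about 2 mm. The wrist camera is an equidistant fisheye: a pixel r from the principal point sees the ray r / f radians off the axis. A picture is of the moment at which its call begins: read the wrist's pose just before it. camera_params takes no time and is no camera call.
- manip.sign_off(): hands the job in; it is judged then, once.
The state is a dict: "clock": time; "qpos": joint angles; "qd": joint speeds; "effort": joint torques, N m; "position": TCP position; "ee_rot": TCP orientation; "contact_force": force on the tool from outside, world axes, zero at the start; "moment": the same for the moment, N m; "width": finger opening in m; "gripper_force": force on a finger pad.
Only numpy, scipy, OpenCV 4.12 (cv2) and the standard library are available. Lean on these libraries where they do the work, as an engineer would, in place of code of your own. Each camera call takes 0.05 s, during which the arm holds its last target. There are 200 camera calls.

## Working session

There is one attempt and no reset: what is moved stays moved. The work goes in short steps, Python scripts to look and compute and a tool call to move; the robot and the scene stay as the last step left them, time stands still between calls to the robot, and variables do not carry over. Pictures are saved under pics/ and viewed, at most 14 in all, crops included, and the job is handed in when it is done.

Besides the shell and the picture viewer there is one more tool, called after "Call:" in YAML: its name, and indented under it one key for each argument. move_arm: Moves the arm, as the interface text tells. Scaled input: -1 to 1 covers 80 cm each way for a shift and 120 degrees each way for a turn. Its arguments: {"type":"object","properties":{"deltas":{"type":"array","items":{"type":"array","items":{"type":"array","items":{"type":"number","minimum":-1,"maximum":1}}}},"squeeze":{"type":"number"}},"required":["deltas"]}

```bash
ls; mkdir -p pics; python3 - <<'E'
from rig import manip
import cv2,json
print(manip.get_state())
for n in ("scene","side","wrist"):
    cv2.imwrite(f"pics/{n}0.png",manip.get_image(n)[:,:,::-1])
    print(n,manip.camera_params(n))
E
```

```text
pics
{'clock': 0.0, 'qpos': array([ 1.00300650e+00,  2.76587160e-01,  1.50612236e+00,  4.91207103e-06,
        1.36068560e+00, -1.20952741e-01]), 'qd': array([-0.00051019,  0.00083992, -0.00038329,  0.00104688, -0.00035889,
       -0.00129573]), 'effort': array([ 9.24512788e-04, -4.16763318e+01, -2.45801586e+01, -2.98308332e-04,
        1.10727726e-02,  5.62371270e-06]), 'position': array([0.24817195, 0.51812746, 0.23844845]), 'ee_rot': array([-3.06520930e-04,  2.21564902e-01,  9.75145211e-01, -8.47507977e-04]), 'contact_force': array([ 0.19323207, -0.32274319, -0.71275842]), 'moment': array([-0.00153865, -0.01417984,  0.01618148]), 'gripper_force': 0.0, 'width': 0.08553979596182806}
scene {'fx': 437.8366423729784, 'fy': 437.8366423729784, 'cx': 325.38538373587676, 'cy': 232.4648502038137, 'R': array([[-0.84627964,  0.53273582,  0.00182452],
       [ 0.4030388 ,  0.64248104, -0.65174983],
       [-0.3483827 , -0.55082726, -0.75843182]]), 't': array([ 0.50737228, -0.09013727,  1.27458919])}
side {'fx': 624.260044968076, 'fy': 624.260044968076, 'cx': 317.61227945603537, 'cy': 248.31250577272445, 'R': array([[ 0.8083031 , -0.5884687 ,  0.01872662],
       [-0.38737283, -0.55549808, -0.73577454],
       [ 0.44338289,  0.58747465, -0.67696761]]), 't': array([-0.48783402,  0.27027371,  1.39170448])}
wrist {'fx': 371.64829954431775, 'fy': 371.64829954431775, 'cx': 322.3680552720056, 'cy': 237.98664535591612, 'tool_from_camera': array([[-3.69163287e-04, -9.64436499e-01, -2.64314403e-01,
         6.57377427e-02],
       [ 9.99999916e-01, -3.08644843e-04, -2.70491896e-04,
        -1.01199021e-03],
       [ 1.79292980e-04, -2.64314481e-01,  9.64436531e-01,
        -1.35492670e-01],
       [ 0.00000000e+00,  0.00000000e+00,  0.00000000e+00,
         1.00000000e+00]])}
```

View pics/scene0.png

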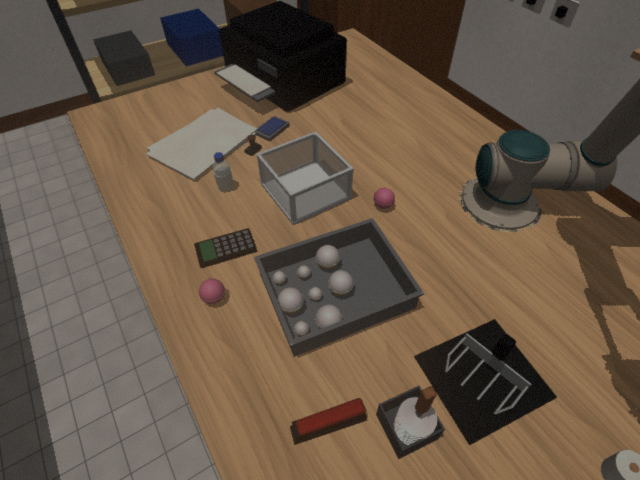

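View pics/side0.png

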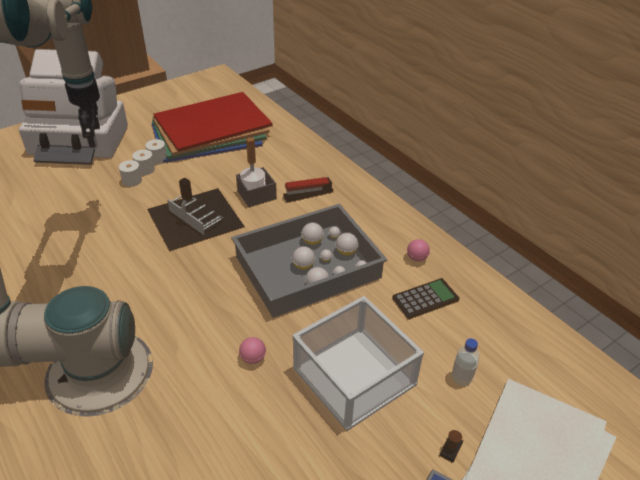

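Candidates: full-size capsules are the white ones in the tub at scene (328,257), (341,282), (290,300), (328,318). The white minis are at (280,278), (304,272), (315,294), (302,328). The pink look-alikes at (385,198) and (211,291) sit outside the tub and I'll leave them alone. The brush is in its pot at (411,420) and the scoop on its mat at (487,375). Next I'll check these in close crops.

```bash
cat > h.py <<'E'
import numpy as np, cv2
from rig import manip
def crop(n,x0,y0,x1,y1,s,out,img=None):
    im=manip.get_image(n)[:,:,::-1] if img is None else img
    c=cv2.resize(im[y0:y1,x0:x1],None,fx=s,fy=s,interpolation=cv2.INTER_CUBIC)
    step=20
    for x in range(-(-x0//step)*step,x1,step): cv2.putText(c,str(x),(int((x-x0)*s),9),0,.33,(0,255,255),1); cv2.line(c,(int((x-x0+.5)*s),10),(int((x-x0+.5)*s),16),(0,255,255),1)
    for y in range(-(-y0//step)*step,y1,step): cv2.putText(c,str(y),(0,int((y-y0+.5)*s)+4),0,.33,(0,255,255),1); cv2.line(c,(22,int((y-y0+.5)*s)),(28,int((y-y0+.5)*s)),(0,255,255),1)
    cv2.imwrite(out,c)
def w2p(n,X):
    P=manip.camera_params(n); c=P['R']@np.asarray(X,float)+P['t']
    return np.array([P['fx']*c[0]/c[2]+P['cx'],P['fy']*c[1]/c[2]+P['cy']])
def ray(n,uv):
    P=manip.camera_params(n); d=np.array([(uv[0]-P['cx'])/P['fx'],(uv[1]-P['cy'])/P['fy'],1])
    return -P['R'].T@P['t'], P['R'].T@d
def plane(n,uv,z):
    o,d=ray(n,uv); return o+d*(z-o[2])/d[2]
def tri(a,b):
    (o1,d1),(o2,d2)=ray('scene',a),ray('side',b)
    d1/=np.linalg.norm(d1);d2/=np.linalg.norm(d2)
    s=np.linalg.lstsq(np.c_[d1,-d2],o2-o1,rcond=None)[0]; p,q=o1+s[0]*d1,o2+s[1]*d2
    return (p+q)/2, np.linalg.norm(p-q)
E
python3 - <<'E'
from h import *
a=cv2.imread('pics/scene0.png');b=cv2.imread('pics/side0.png')
crop('',250,130,430,350,2.7,'pics/c1.png',a)
crop('',370,310,560,460,4,'pics/c2.png',a)
crop('',140,130,430,420,2.06,'pics/c3.png',b)
E
```

```text
(no output)
```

View pics/c1.png

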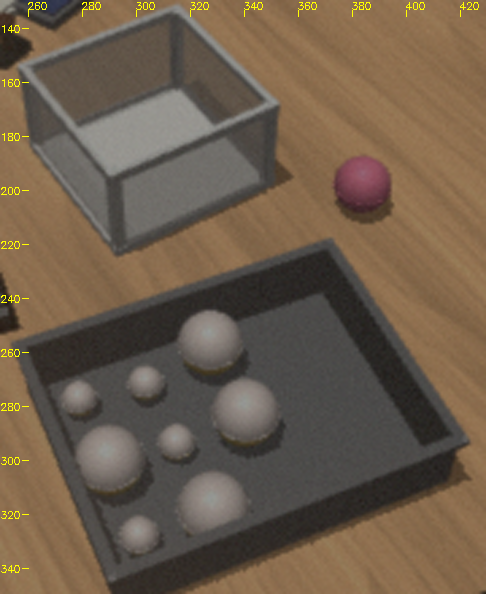

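View pics/c2.png

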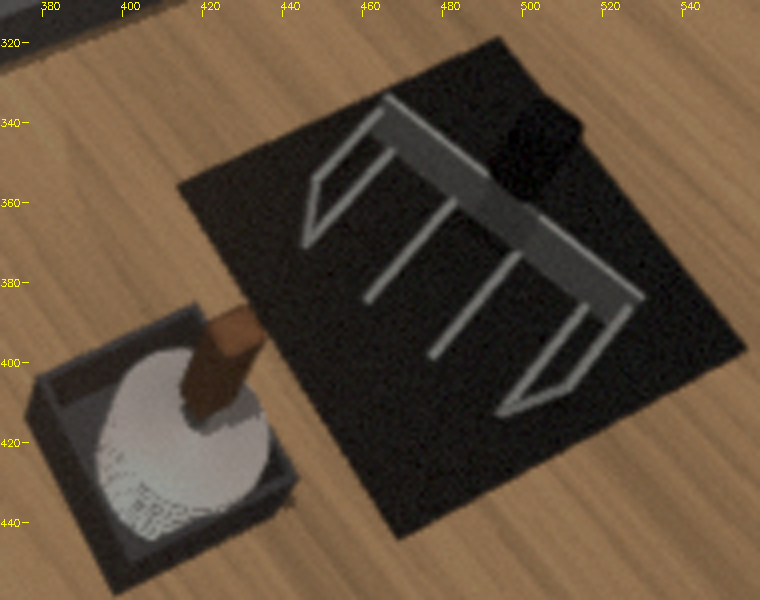

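View pics/c3.png

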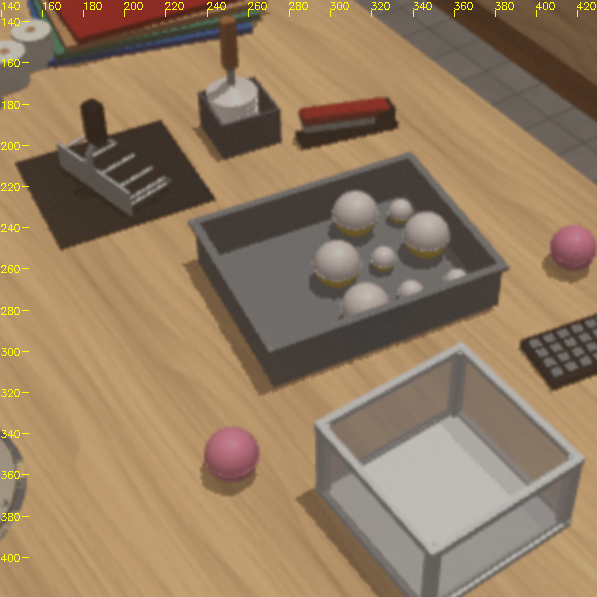

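The crops confirm four full-size white capsules and four minis in the tub. The scoop's nose points down-left on its mat, and the brush leans a little in the pot. Now I'll turn the pixels I read into poses.

```bash
python3 - <<'E'
from h import *
np.set_printoptions(precision=4,suppress=True)
c1=lambda x,y:(250+x/2.7-.3,130+y/2.7-.3); c2=lambda x,y:(370+x/4-.4,310+y/4-.4); c3=lambda x,y:(140+x/2.06-.3,130+y/2.06-.3)
def rect(name,n,pts,z,L):
    P=np.array([plane(n,p,z)[:2] for p in pts]); c=P.mean(0)
    e=[np.linalg.norm(P[i]-P[(i+1)%4]) for i in range(4)]
    d=(P[1]+P[2]-P[0]-P[3]) ; print(name,n,c,'edges',np.array(e),'yaw01+..',np.degrees(np.arctan2(*( (P[1]-P[0]+P[2]-P[3])[::-1]))))
rect('can','scene',[c1(*p) for p in [(178,8),(278,103),(113,178),(20,68)]],.115,0)
rect('can','side',[c3(*p) for p in [(461,345),(583,460),(437,550),(317,425)]],.115,0)
rect('tub','scene',[c1(*p) for p in [(332,240),(468,440),(112,583),(20,342)]],.07,0)
rect('tub','side',[c3(*p) for p in [(410,155),(507,268),(270,351),(190,221)]],.07,0)
rect('mat','scene',[c2(*p) for p in [(498,38),(747,348),(398,538),(178,186)]],.004,0)
rect('pot','scene',[c2(*p) for p in [(195,303),(297,480),(125,565),(40,378)]],.06,0)
print('caps scene',*[plane('scene',c1(*p),.035)[:2] for p in [(211,341),(247,411),(110,459),(212,505)]])
print('caps side',*[plane('side',c3(*p),.035)[:2] for p in [(366,307),(336,263),(427,235),(355,213)]])
print('mini scene',*[plane('scene',c1(*p),.021)[:2] for p in [(80,398),(146,381),(177,441),(138,533)]])
print('mini side',*[plane('side',c3(*p),.021)[:2] for p in [(457,278),(411,289),(384,258),(400,210)]])
T=np.array([plane('scene',c2(*p),.0065)[:2] for p in [(305,246),(368,301),(432,356),(499,412)]])
B=np.array([plane('scene',c2(*p),.046)[:2] for p in [(388,96),(642,297)]])
print('tips',T,T.mean(0),'back',B,B.mean(0)); v=T.mean(0)-B.mean(0); print(np.linalg.norm(v),np.degrees(np.arctan2(v[1],v[0])), np.degrees(np.arctan2(*(T[3]-T[0])[::-1])))
print('handle top',tri(c2(238,330),c3(229,20)), 'grip top', tri(c2(556,110),c3(92,104)))
E
```

```text
can scene [ 0.4575 -0.3356] edges [0.1883 0.1944 0.1936 0.1928] yaw01+.. 90.89758497365216
can side [ 0.4546 -0.3445] edges [0.1938 0.1867 0.1905 0.1928] yaw01+.. -88.79403331267278
tub scene [0.571  0.0051] edges [0.2465 0.3182 0.25   0.3124] yaw01+.. 80.50053417686723
tub side [ 0.5683 -0.0027] edges [0.2452 0.3149 0.2474 0.3138] yaw01+.. -98.7547408205321
mat scene [0.4252 0.3511] edges [0.198  0.2191 0.1973 0.2183] yaw01+.. 82.50173795808455
pot scene [0.6278 0.3444] edges [0.0899 0.0907 0.0881 0.087 ] yaw01+.. 79.87083054378854
caps scene [ 0.5454 -0.0744] [0.5603 0.0086] [ 0.6874 -0.0127] [0.6372 0.0717]
caps side [ 0.5456 -0.0775] [0.5603 0.0071] [ 0.687  -0.0171] [0.6357 0.0711]
mini scene [ 0.6754 -0.0916] [ 0.615  -0.0761] [ 0.6247 -0.0055] [0.6992 0.0544]
mini side [ 0.6784 -0.0909] [ 0.6186 -0.0732] [ 0.6247 -0.0084] [0.6981 0.0545]
tips [[0.4861 0.3022]
 [0.4787 0.342 ]
 [0.471  0.3805]
 [0.4628 0.4187]] [0.4747 0.3608] back [[0.4091 0.2711]
 [0.38   0.42  ]] [0.3946 0.3455]
0.08156252894971336 10.813628693031498 101.32302912435972
handle top (array([0.6217, 0.3514, 0.1892]), np.float64(0.003871227652516611)) grip top (array([0.4053, 0.3431, 0.1442]), np.float64(0.003725919934453584))
```

```bash
cat >> h.py <<'E'
def yaw():
    w,x,y,z=manip.get_state()['ee_rot']; return np.degrees(np.arctan2(1-2*(x*x+z*z),2*(x*y-w*z)))
def go(*T):
    "T: targets (x,y,z,yaw of tool y in deg) -> normalised rows from the present pose"
    s=manip.get_state(); p=s['position']; w,x,y,z=s['ee_rot']
    from scipy.spatial.transform import Rotation as Ro
    R=Ro.from_quat([x,y,z,w]).as_matrix(); y0=yaw()
    print('now',p.round(4),'yaw',round(y0,2),'t',round(s['clock'],1),'w',round(s['width'],4),'F',s['contact_force'].round(1),'q6',s['qpos'][5].round(2))
    for t in T:
        d=R.T@(np.array(t[:3])-p)/.8; print(t,'->',d.round(4),round(-((t[3]-y0+180)%360-180)/120,4))
E
python3 -c "
from h import *
go((.622,.351,.30,80),(.622,.351,.161,80))"
```

```text
now [0.2482 0.5182 0.2386] yaw 64.4 t 0.1 w 0.0857 F [0.4 0.4 0.6] q6 -0.12
(0.622, 0.351, 0.3, 80) -> [-0.5117  0.0132 -0.0768] -0.13
(0.622, 0.351, 0.161, 80) -> [-0.5117  0.0135  0.097 ] -0.13
```

Call:
move_arm:
  deltas:
    - [[-0.5117,0.0132,-0.0768,-0.13,-1],[-0.5117,0.0132,-0.0768,-0.13,-1],[-0.5117,0.0132,-0.0768,-0.13,-1],[-0.5117,0.0132,-0.0768,-0.13,-1],[-0.5117,0.0132,-0.0768,-0.13,-1],[-0.5117,0.0132,-0.0768,-0.13,-1],[-0.5117,0.0132,-0.0768,-0.13,-1],[-0.5117,0.0132,-0.0768,-0.13,-1],[-0.5117,0.0132,-0.0768,-0.13,-1],[-0.5117,0.0132,-0.0768,-0.13,-1],[-0.5117,0.0132,-0.0768,-0.13,-1]]

```text
clock: 1.25
position: [0.6216, 0.3512, 0.2999]
ee_rot: [-0.001, 0.087, 0.996, -0.0]
contact_force: [-0.2, 0.2, 0.1]
width: 0.0857
gripper_force: 0.0
```

```bash
cat >> h.py <<'E'
def wr(uv,z):
    "wrist pixel -> world point on plane z (present pose)"
    from scipy.spatial.transform import Rotation as Ro
    s=manip.get_state(); w,x,y,zq=s['ee_rot']; R=Ro.from_quat([x,y,zq,w]).as_matrix()
    P=manip.camera_params('wrist'); M=P['tool_from_camera']
    a=np.array([uv[0]-P['cx'],uv[1]-P['cy']]); r=np.hypot(*a); th=r/P['fx']
    d=np.r_[a/r*np.sin(th),np.cos(th)]; o=R@M[:3,3]+s['position']; d=R@M[:3,:3]@d
    return o+d*(z-o[2])/d[2]
E
python3 - <<'E'
from h import *
go((.622,.351,.161,80))
cv2.imwrite('pics/w1.png',manip.get_image('wrist')[:,:,::-1])
E
```

```text
now [0.6216 0.3512 0.2999] yaw 79.97 t 1.2 w 0.0857 F [-0.2  0.2  0.1] q6 -0.98
(0.622, 0.351, 0.161, 80) -> [-9.000e-04 -1.000e-04  1.736e-01] -0.0002
```

View pics/w1.png

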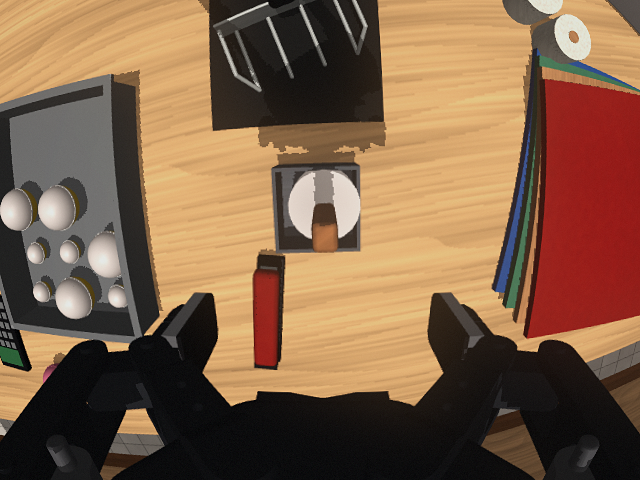

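The wrist picture shows the brush in the pot with its handle top at (325,237), aligned with the fingers. The pot rim is centred at about (317,208). The stapler sits just ahead.

```bash
python3 - <<'E'
from h import *
print('top',wr((325,238),.194),'pot',[wr(p,.06)[:2].round(4) for p in [(274,166),(358,163),(360,250),(277,251)]], 'stapler',wr((270,262),.055))
E
```

```text
top [0.62098858 0.35220302 0.194     ] pot [array([0.5736, 0.3089]), array([0.5855, 0.3931]), array([0.6765, 0.3811]), array([0.6623, 0.2941])] stapler [0.67470981 0.28295149 0.055     ]
```

Call:
move_arm:
  deltas:
    - [[0,0,0.06,0,-1],[0,0,0.12,0,-1],[0,0,0.17,0,-1],[0,0,0.1736,0,-1],[0,0,0.1736,0,-1],[0,0,0.1736,0,1],[0,0,0.1736,0,1],[0,0,0.1736,0,1],[0,0,0.1736,0,1],[0,0,0.1736,0,1],[0,0,0.1736,0,1],[0,0,0.1736,0,1]]
  squeeze: 60

```text
clock: 2.5
position: [0.6229, 0.3515, 0.1629]
ee_rot: [0.001, 0.087, 0.996, 0.001]
contact_force: [0.6, 1.1, 4.8]
width: 0.0169
gripper_force: 59.0
```

```bash
python3 - <<'E'
from h import *
go((.6216,.3512,.34,80),(.515,-.14,.34,90))
E
```

```text
now [0.6229 0.3515 0.1629] yaw 79.99 t 2.5 w 0.0169 F [0.6 1.1 4.8] q6 -0.98
(0.6216, 0.3512, 0.34, 80) -> [ 0.0011 -0.0003 -0.2214] -0.0001
(0.515, -0.14, 0.34, 90) -> [ 0.0257 -0.6282 -0.2223] -0.0834
```

Call:
move_arm:
  deltas:
    - [[0,0,-0.0625,0,1],[0,0,-0.125,0,1],[0,0,-0.1875,0,1],[0,0,-0.222,0,1],[0,-0.06,-0.222,0,1],[0.025,-0.628,-0.222,-0.083,1],[0.025,-0.628,-0.222,-0.083,1],[0.025,-0.628,-0.222,-0.083,1],[0.025,-0.628,-0.222,-0.083,1],[0.025,-0.628,-0.222,-0.083,1],[0.025,-0.628,-0.222,-0.083,1],[0.025,-0.628,-0.222,-0.083,1]]

```text
clock: 3.7
position: [0.5366, -0.0395, 0.3386]
ee_rot: [-0.001, 0.0, 1.0, 0.0]
contact_force: [0.6, -0.1, -1.4]
width: 0.0172
gripper_force: 59.7
```

```bash
python3 - <<'E'
from h import *
go((.515,-.34,.34,90))
E
```

```text
now [ 0.5366 -0.0395  0.3386] yaw 89.97 t 3.7 w 0.0172 F [ 0.6 -0.1 -1.4] q6 -1.77
(0.515, -0.34, 0.34, 90) -> [ 0.0268 -0.3757 -0.0018] -0.0002
```

Call:
move_arm:
  deltas:
    - [[0.027,-0.25,0,0,1],[0.027,-0.25,0,0,1],[0.027,-0.25,0,0,1],[0.027,-0.25,0,0,1],[0.027,-0.25,0,0,1],[0.027,-0.25,0,0,1]]

```text
clock: 4.3
position: [0.5154, -0.2387, 0.3381]
ee_rot: [-0.001, 0.002, 1.0, 0.001]
contact_force: [-0.7, 0.8, -1.6]
width: 0.0172
gripper_force: 60.0
```

```bash
python3 - <<'E'
from h import *
go((.515,-.34,.34,90))
cv2.imwrite('pics/w2.png',manip.get_image('wrist')[:,:,::-1])
E
```

```text
now [ 0.5154 -0.2387  0.3381] yaw 89.79 t 4.3 w 0.0172 F [-0.7  0.8 -1.6] q6 -2.12
(0.515, -0.34, 0.34, 90) -> [ 1.000e-04 -1.267e-01 -2.600e-03] -0.0018
```

View pics/w2.png

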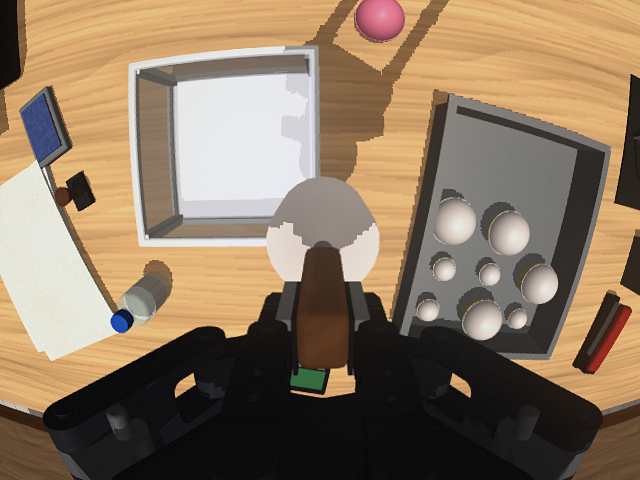

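The wrist view shows the canister rim corners at (129,66), (316,47) and (141,246), with the fourth hidden behind the brush near (320,242). The brush hangs straight, and the tub contents are clear to its right.

```bash
python3 - <<'E'
from h import *
np.set_printoptions(precision=4,suppress=True)
C=np.array([wr(p,.115)[:2] for p in [(129,66),(316,47),(320.5,242),(141,246)]]);print('can',C,C.mean(0),[np.linalg.norm(C[i]-C[(i+1)%4]) for i in range(4)])
T=np.array([wr(p,.07)[:2] for p in [(447,93),(611,149),(552,359),(395,333)]]);print('tub',T,T.mean(0),[np.linalg.norm(T[i]-T[(i+1)%4]) for i in range(4)])
print('caps',*[wr(p,.035)[:2] for p in [(455,221),(509,232),(540,284),(482,320)]])
print('min',*[wr(p,.021)[:2] for p in [(444,269),(489,273),(428,310),(516,318)]])
c=C.mean(0)
go((c[0]+.059,c[1],.338,90))
E
```

```text
can [[ 0.361  -0.4397]
 [ 0.3587 -0.2441]
 [ 0.5516 -0.2403]
 [ 0.556  -0.437 ]] [ 0.4568 -0.3402] [np.float64(0.19563785922909332), np.float64(0.1929527671630994), np.float64(0.19678905816320302), np.float64(0.1950312234179739)]
tub [[ 0.3933 -0.0997]
 [ 0.4359  0.1524]
 [ 0.7511  0.1101]
 [ 0.6838 -0.1471]] [0.566  0.0039] [np.float64(0.255699886953293), np.float64(0.3179794969904636), np.float64(0.2658736074212695), np.float64(0.2943792629413031)]
caps [ 0.5474 -0.0704] [0.5616 0.0108] [0.6393 0.0779] [ 0.6908 -0.0112]
min [ 0.6167 -0.0745] [ 0.6244 -0.005 ] [ 0.6774 -0.0913] [0.6997 0.0556]
now [ 0.5158 -0.2374  0.3385] yaw 89.9 t 4.3 w 0.0174 F [-0.1  0.8 -1. ] q6 -2.12
(np.float64(0.5158124165041926), np.float64(-0.3402496136620502), 0.338, 90) -> [-0.0003 -0.1286  0.0003] -0.0008
```

Call:
move_arm:
  deltas:
    - [[0.011,-0.1285,0,0,1],[0.011,-0.1285,0,0,1],[0.011,-0.1285,0,0,1],[0.011,-0.1285,0,0,1],[0.011,-0.1285,0.05,0,1],[0.011,-0.1285,0.1,0,1],[0.011,-0.1285,0.15,0,1],[0.011,-0.1285,0.19,0,1],[-0.001,-0.1285,0.209,0,1],[-0.001,-0.1285,0.209,0,1],[-0.001,-0.1285,0.209,0,1],[-0.001,-0.1285,0.209,0,1]]

```text
clock: 5.55
position: [0.5184, -0.3408, 0.1745]
ee_rot: [0.002, -0.0, 1.0, -0.001]
contact_force: [1.1, 0.1, -0.8]
width: 0.0171
gripper_force: 60.4
```

```bash
python3 - <<'E'
from h import *
go((.516,-.34,.171,90),(.516,-.34,.250,90))
crop('scene',240,90,360,210,4.9,'pics/b1.png')
E
```

```text
now [ 0.5184 -0.3408  0.1745] yaw 90.01 t 5.5 w 0.0171 F [ 1.1  0.1 -0.8] q6 -2.26
(0.516, -0.34, 0.171, 90) -> [0.003  0.0011 0.0044] 0.0001
(0.516, -0.34, 0.25, 90) -> [ 0.0027  0.0008 -0.0944] 0.0001
```

View pics/b1.png

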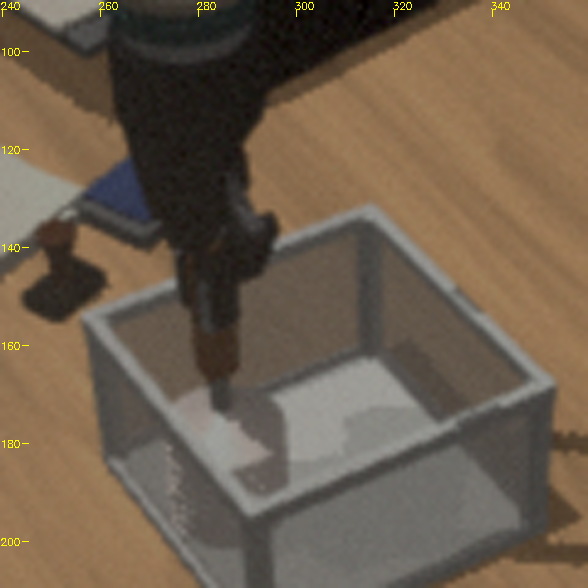

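The brush is on the canister floor against the far wall, with its bristles touching. Now the two strokes.

Call:
move_arm:
  deltas:
    - [[0.002,0,0,0,1],[0.002,0,0.003,0,1],[0.002,0,-0.045,0,1],[0.002,0,-0.093,0,1],[0.002,0,-0.093,0,1],[0.002,0,-0.093,0,1],[0.002,0,-0.045,0,1],[0.002,0,0.003,0,1],[0.002,0,0.003,0,1],[0.002,0,0.003,0,1],[0.002,0,0.003,0,1],[0.002,0,0.003,0,1]]

```text
clock: 6.8
position: [0.5156, -0.3407, 0.1704]
ee_rot: [0.0, 0.0, 1.0, -0.0]
contact_force: [-0.3, 0.6, -2.1]
width: 0.0177
gripper_force: 60.1
```

Call:
move_arm:
  deltas:
    - [[0,0,-0.045,0,1],[0,0,-0.093,0,1],[0,0,-0.093,0,1],[0,0,-0.093,0,1],[0,0,-0.093,0,1],[0.012,0,-0.14,0,1],[0.012,0,-0.2,0,1],[0.012,0,-0.2,0,1]]

```text
clock: 7.6
position: [0.5075, -0.3421, 0.3355]
ee_rot: [0.004, 0.0, 1.0, -0.003]
contact_force: [0.8, -0.4, -0.5]
width: 0.0175
gripper_force: 60.1
```

```bash
python3 - <<'E'
from h import *
go((.6235,.348,.34,80))
E
```

```text
now [ 0.5075 -0.3421  0.3355] yaw 89.95 t 7.6 w 0.0175 F [ 0.8 -0.4 -0.5] q6 -2.28
(0.6235, 0.348, 0.34, 80) -> [-0.1443  0.8627 -0.0104] 0.0829
```

Call:
move_arm:
  deltas:
    - [[-0.147,0.86,-0.011,0.083,1],[-0.147,0.86,-0.011,0.083,1],[-0.147,0.86,-0.011,0.083,1],[-0.147,0.86,-0.011,0.083,1],[-0.147,0.86,-0.011,0.083,1],[-0.147,0.86,-0.011,0.083,1],[-0.147,0.86,-0.011,0.083,1],[-0.147,0.86,-0.011,0.083,1],[-0.147,0.86,-0.011,0.083,1],[-0.147,0.86,-0.011,0.083,1],[-0.147,0.86,-0.011,0.083,1],[-0.147,0.86,-0.011,0.083,1]]

```text
clock: 8.8
position: [0.6066, 0.2519, 0.3352]
ee_rot: [-0.002, 0.087, 0.996, -0.001]
contact_force: [0.0, -0.1, -0.0]
width: 0.0176
gripper_force: 60.1
```

```bash
python3 - <<'E'
from h import *
go((.625,.346,.34,80))
E
```

```text
now [0.6066 0.2519 0.3352] yaw 80.01 t 8.8 w 0.0176 F [ 0.  -0.1 -0. ] q6 -1.11
(0.625, 0.346, 0.34, 80) -> [-0.0022  0.1198 -0.0062] 0.0001
```

Call:
move_arm:
  deltas:
    - [[-0.002,0.12,-0.006,0,1],[-0.002,0.12,-0.006,0,1],[-0.002,0.12,-0.006,0,1],[-0.002,0.12,-0.006,0,1],[-0.002,0.12,-0.006,0,1]]

```text
clock: 9.3
position: [0.625, 0.3432, 0.3408]
ee_rot: [-0.001, 0.087, 0.996, -0.001]
contact_force: [0.2, -0.1, -1.6]
width: 0.0171
gripper_force: 60.5
```

```bash
python3 - <<'E'
from h import *
go((.625,.346,.166,80))
E
```

```text
now [0.625  0.3432 0.3408] yaw 79.96 t 9.3 w 0.0171 F [ 0.2 -0.1 -1.6] q6 -0.99
(0.625, 0.346, 0.166, 80) -> [2.000e-04 3.900e-03 2.185e-01] -0.0003
```

Call:
move_arm:
  deltas:
    - [[0,0.003,0.05,0,1],[0,0.003,0.1,0,1],[0,0.003,0.14,0,1],[0,0.003,0.18,0,1],[0,0.003,0.205,0,1],[0,0.003,0.217,0,1],[0,0.003,0.217,0,1],[0,0.003,0.217,0,1]]

```text
clock: 10.1
position: [0.6266, 0.3461, 0.1701]
ee_rot: [0.001, 0.088, 0.996, 0.0]
contact_force: [0.8, 0.6, -0.9]
width: 0.0171
gripper_force: 60.4
```

```bash
python3 - <<'E'
from h import *
go((.625,.346,.164,80))
E
```

```text
now [0.6266 0.3461 0.1701] yaw 79.94 t 10.1 w 0.0171 F [ 0.8  0.6 -0.9] q6 -0.99
(0.625, 0.346, 0.164, 80) -> [ 0.002  -0.0005  0.0076] -0.0005
```

Call:
move_arm:
  deltas:
    - [[0.002,-0.001,0.0085,0,1],[0.002,-0.001,0.0085,0,1],[0.002,-0.001,0.0085,0,-1],[0.002,-0.001,0.0085,0,-1],[0.002,-0.001,0.0085,0,-1],[0.002,-0.001,0.0085,0,-1],[0.002,-0.001,0.0085,0,-1],[0.002,-0.001,-0.05,0,-1],[0.002,-0.001,-0.11,0,-1],[0.002,-0.001,-0.17,0,-1],[0.002,-0.001,-0.17,0,-1]]

```text
clock: 11.2
position: [0.6268, 0.3474, 0.3139]
ee_rot: [0.007, 0.087, 0.996, 0.004]
contact_force: [0.5, -0.3, 0.6]
width: 0.0852
gripper_force: 0.0
```

```bash
python3 - <<'E'
from h import *
print(manip.get_state()['position'])
cv2.imwrite('pics/w3.png',manip.get_image('wrist')[:,:,::-1])
go((.4062,.3477,.20,101))
E
```

```text
[0.62682815 0.34739193 0.31393339]
now [0.6257 0.3469 0.3099] yaw 80.0 t 11.2 w 0.0854 F [ 0.7 -0.6 -0.5] q6 -0.99
(0.4062, 0.3477, 0.2, 101) -> [ 0.2715 -0.0473  0.1349] -0.175
```

View pics/w3.png

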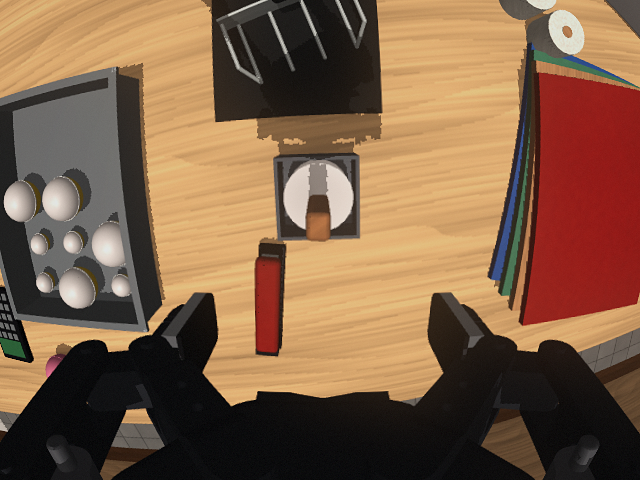

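The brush stands centred in its pot at (318,200). On to the scoop.

Call:
move_arm:
  deltas:
    - [[0.2715,-0.047,0.06,-0.175,-1],[0.2715,-0.047,0.06,-0.175,-1],[0.2715,-0.047,0.06,-0.175,-1],[0.2715,-0.047,0.06,-0.175,-1],[0.2715,-0.047,0.06,-0.175,-1],[0.2715,-0.047,0.06,-0.175,-1],[0.2715,-0.047,0.06,-0.175,-1],[0.2715,-0.047,0.06,-0.175,-1],[0.2715,-0.047,0.06,-0.175,-1]]

```text
clock: 12.15
position: [0.405, 0.3469, 0.2564]
ee_rot: [0.0, -0.095, 0.995, -0.0]
contact_force: [-0.9, 0.4, 0.1]
width: 0.0852
gripper_force: 0.0
```

```bash
python3 - <<'E'
from h import *
go((.4062,.3477,.105,101))
cv2.imwrite('pics/w4.png',manip.get_image('wrist')[:,:,::-1])
E
```

```text
now [0.405  0.3469 0.2564] yaw 100.95 t 12.2 w 0.0852 F [-0.9  0.4  0.1] q6 -1.18
(0.4062, 0.3477, 0.105, 101) -> [-0.0016  0.0007  0.1892] -0.0004
```

View pics/w4.png

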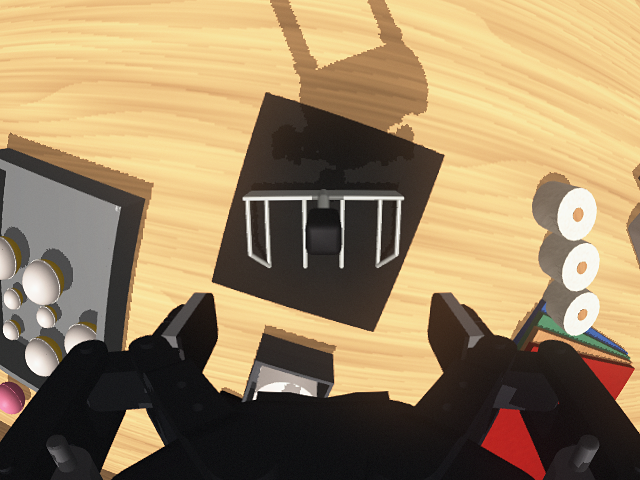

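```bash
python3 - <<'E'
from h import *
print([wr((323,v),.144).round(4) for v in (235,240,245)], wr((304.5,267),.0065).round(4),wr((342,267),.0065).round(4),wr((245,199),.046).round(4),wr((403,198),.046).round(4))
E
```

```text
[array([0.4043, 0.3456, 0.144 ]), array([0.4078, 0.3463, 0.144 ]), array([0.4114, 0.347 , 0.144 ])] [0.4798 0.3397 0.0065] [0.4719 0.3802 0.0065] [0.409  0.2708 0.046 ] [0.3794 0.4188 0.046 ]
```

Call:
move_arm:
  deltas:
    - [[-0.0015,0.0005,0.06,0,-1],[-0.0015,0.0005,0.12,0,-1],[-0.0015,0.0005,0.17,0,-1],[-0.0015,0.0005,0.189,0,-1],[-0.0015,0.0005,0.189,0,-1],[-0.0015,0.0005,0.189,0,1],[-0.0015,0.0005,0.189,0,1],[-0.0015,0.0005,0.189,0,1],[-0.0015,0.0005,0.189,0,1],[-0.0015,0.0005,0.189,0,1],[-0.0015,0.0005,0.189,0,1]]
  squeeze: 110

```text
clock: 13.3
position: [0.4055, 0.3478, 0.1067]
ee_rot: [0.001, -0.096, 0.995, 0.0]
contact_force: [-0.3, -1.9, 6.2]
width: 0.0246
gripper_force: 108.6
```

```bash
python3 - <<'E'
from h import *
go((.4062,.3477,.215,101))
E
```

```text
now [0.4055 0.3478 0.1067] yaw 101.01 t 13.3 w 0.0246 F [-0.3 -1.9  6.2] q6 -1.18
(0.4062, 0.3477, 0.215, 101) -> [-1.100e-03 -1.000e-04 -1.354e-01] 0.0
```

```bash
python3 - <<'E'
from h import *
go((.4055,.3477,.25,101),(.443,-.0122,.25,81))
E
```

```text
now [0.4055 0.3478 0.1067] yaw 101.01 t 13.3 w 0.0246 F [-0.3 -1.9  6.2] q6 -1.18
(0.4055, 0.3477, 0.25, 101) -> [-4.000e-04  1.000e-04 -1.791e-01] 0.0
(0.443, -0.0122, 0.25, 81) -> [ 0.0395 -0.4505 -0.1796] 0.1667
```

Call:
move_arm:
  deltas:
    - [[0,0,-0.06,0,1],[0,0,-0.12,0,1],[0,0,-0.18,0,1],[0.0395,-0.4505,-0.18,0.167,1],[0.0395,-0.4505,-0.18,0.167,1],[0.0395,-0.4505,-0.18,0.167,1],[0.0395,-0.4505,-0.18,0.167,1],[0.0395,-0.4505,-0.18,0.167,1],[0.0395,-0.4505,-0.18,0.167,1],[0.0395,-0.4505,-0.18,0.167,1],[0.0395,-0.4505,-0.18,0.167,1],[0.0395,-0.4505,-0.18,0.167,1]]

```text
clock: 14.5
position: [0.4421, -0.0139, 0.2488]
ee_rot: [-0.001, 0.081, 0.997, 0.0]
contact_force: [0.4, 0.3, -3.4]
width: 0.0248
gripper_force: 111.3
```

```bash
python3 - <<'E'
from h import *
go((.443,-.0122,.16,81))
cv2.imwrite('pics/w5.png',manip.get_image('wrist')[:,:,::-1])
E
```

```text
now [ 0.4421 -0.0139  0.2488] yaw 80.72 t 14.5 w 0.0248 F [ 0.4  0.3 -3.4] q6 -1.6
(0.443, -0.0122, 0.16, 81) -> [-0.0009  0.0023  0.111 ] -0.0023
```

View pics/w5.png

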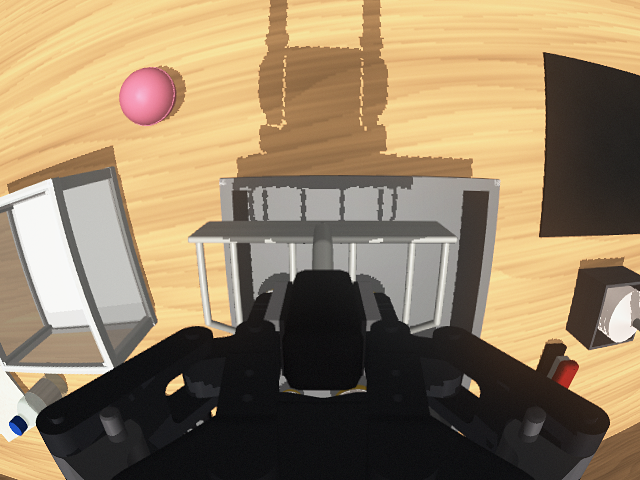

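The scoop hangs level over the rear part of the tub, with the rear rim corners at (221,180) and (498,180).

```bash
python3 - <<'E'
from h import *
np.set_printoptions(precision=4,suppress=True)
L,R=wr((221,180),.07)[:2],wr((498,180),.07)[:2]
print(L,R,(L+R)/2,np.linalg.norm(L-R),np.degrees(np.arctan2(*(R-L)[::-1])))
e=np.radians(-9); ex=np.array([np.cos(e),np.sin(e)]); print('centre',(L+R)/2+.155*ex)
print('plate',wr((189,240),.190-.0),wr((456,239),.190))
E
```

```text
[ 0.3956 -0.0951] [0.4326 0.1509] [0.4141 0.0279] 0.24879883871401615 81.43618934346091
centre [0.5672 0.0036]
plate [ 0.418  -0.0864  0.19  ] [0.4417 0.0633 0.19  ]
```

```bash
python3 - <<'E'
from h import *
go((.4475,-.009,.107,81))
E
```

```text
now [ 0.4419 -0.0123  0.2488] yaw 80.83 t 14.6 w 0.0244 F [-0.6  0.8 -3.6] q6 -1.6
(0.4475, -0.009, 0.107, 81) -> [-0.0066  0.005   0.1772] -0.0014
```

Call:
move_arm:
  deltas:
    - [[-0.0066,0.005,0.03,-0.0014,1],[-0.0066,0.005,0.06,-0.0014,1],[-0.0066,0.005,0.09,-0.0014,1],[-0.0066,0.005,0.12,-0.0014,1],[-0.0066,0.005,0.145,-0.0014,1],[-0.0066,0.005,0.16,-0.0014,1],[-0.0066,0.005,0.17,-0.0014,1],[-0.0066,0.005,0.175,-0.0014,1],[-0.0066,0.005,0.178,-0.0014,1],[-0.0066,0.005,0.178,-0.0014,1]]

```text
clock: 15.55
position: [0.4489, -0.0087, 0.1078]
ee_rot: [0.001, 0.077, 0.997, 0.0]
contact_force: [0.3, 0.1, -3.1]
width: 0.0247
gripper_force: 111.5
```

```bash
python3 - <<'E'
from h import *
go((.4475,-.009,.107,81),(.4475+.11*.988,-.009-.11*.156,.107,81))
a=manip.get_image('scene')[:,:,::-1]; b=manip.get_image('side')[:,:,::-1]
crop('',250,210,430,350,2.2,'pics/t1.png',a); crop('',220,150,400,290,2.2,'pics/t2.png',b)
cv2.imwrite('pics/t.png',np.hstack([cv2.imread('pics/t1.png'),cv2.imread('pics/t2.png')]))
E
```

```text
now [ 0.4489 -0.0087  0.1078] yaw 81.17 t 15.6 w 0.0247 F [ 0.3  0.1 -3.1] q6 -1.59
(0.4475, -0.009, 0.107, 81) -> [ 0.0017 -0.0007  0.001 ] 0.0014
(0.55618, -0.026160000000000003, 0.107, 81) -> [-0.1358 -0.001   0.0012] 0.0014
```

View pics/t.png

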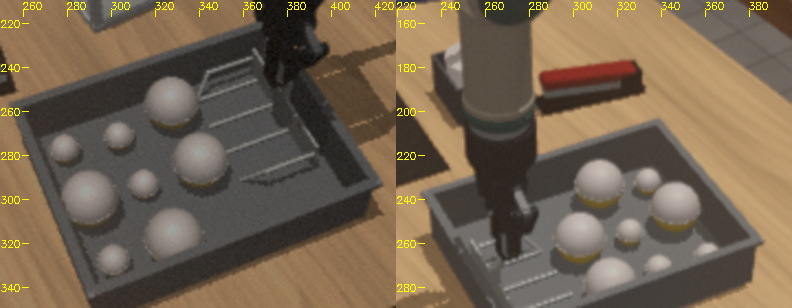

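The scoop is at the tub floor behind the two near capsules, lined up with its outer slots. I'll push forward slowly.

Call:
move_arm:
  deltas:
    - [[-0.012,0,0.0015,0,1],[-0.025,0,0.0015,0,1],[-0.038,0,0.0015,0,1],[-0.051,0,0.0015,0,1],[-0.064,0,0.0015,0,1],[-0.077,0,0.0015,0,1],[-0.09,0,0.0015,0,1],[-0.102,0,0.0015,0,1],[-0.112,0,0.0015,0,1],[-0.118,0,0.0015,0,1],[-0.12,0,0.0015,0,1],[-0.12,0,0.0015,0,1]]

```text
clock: 16.85
position: [0.5442, -0.0242, 0.1077]
ee_rot: [0.001, 0.077, 0.997, 0.0]
contact_force: [-2.9, -0.7, 8.0]
width: 0.0249
gripper_force: 112.8
```

```bash
cat >> h.py <<'E'
def blobs(n,z0=0,img=None,lo=105):
    "bright whitish round blobs -> pixel centre, area, radius"
    im=manip.get_image(n) if img is None else img
    hsv=cv2.cvtColor(im,cv2.COLOR_RGB2HSV)
    m=((hsv[...,2]>lo)&(hsv[...,1]<60)).astype(np.uint8)
    m=cv2.morphologyEx(m,cv2.MORPH_OPEN,np.ones((3,3)))
    k,l,s,c=cv2.connectedComponentsWithStats(m)
    out=[]
    for i in range(1,k):
        if 40<s[i,4]<1500: out.append((c[i].round(1),s[i,2:5].tolist(),plane(n,c[i],.035)[:2].round(3)))
    return out
E
python3 - <<'E'
from h import *
go((.55,-.025,.107,81))
R=lambda p:cv2.imread(p)[:,:,::-1].copy()
reg={'scene':(250,430,210,350),'side':(220,400,190,300)}
def show(n,im):
    x0,x1,y0,y1=reg[n]
    for b in blobs(n,img=im):
        if x0<b[0][0]<x1 and y0<b[0][1]<y1: print(n,*b)
print('OLD');[show(n,R(f'pics/{n}0.png')) for n in reg]
print('NEW');
for n in reg:
    im=manip.get_image(n); cv2.imwrite(f'pics/{n}1.png',im[:,:,::-1]); show(n,im)
E
```

```text
now [ 0.5442 -0.0242  0.1077] yaw 81.12 t 16.9 w 0.0249 F [-2.9 -0.7  8. ] q6 -1.59
(0.55, -0.025, 0.107, 81) -> [-0.0074  0.0001  0.0009] 0.001
OLD
scene [326.9 253.8] [21, 18, 289] [ 0.544 -0.081]
scene [303. 270.] [11, 9, 83] [ 0.62 -0.07]
scene [278.5 275.8] [10, 10, 85] [ 0.679 -0.087]
scene [340.1 279.9] [21, 19, 325] [0.559 0.002]
scene [314.6 292. ] [12, 11, 95] [ 0.629 -0.001]
scene [289.2 297.7] [21, 21, 354] [ 0.687 -0.019]
scene [327.8 314.9] [23, 21, 378] [0.635 0.067]
scene [300.6 326.7] [12, 12, 116] [0.703 0.06 ]
NEW
scene [316.8 261.5] [21, 21, 329] [ 0.578 -0.075]
scene [301.1 270.6] [11, 10, 98] [ 0.625 -0.071]
scene [278.3 276.1] [12, 11, 107] [ 0.68  -0.086]
scene [334.  284.3] [23, 21, 379] [0.579 0.005]
scene [314.6 292.2] [12, 11, 107] [ 0.629 -0.001]
scene [289.3 297.9] [23, 21, 394] [ 0.687 -0.018]
scene [327.9 315. ] [24, 22, 406] [0.635 0.068]
scene [300.8 326.9] [13, 13, 133] [0.702 0.061]
side [269.4 255.7] [67, 48, 1128] [0.493 0.062]
side [310.1 275. ] [8, 10, 56] [ 0.538 -0.056]
side [303.3 286.8] [25, 11, 81] [ 0.501 -0.08 ]
side [274.8 294.9] [22, 10, 89] [ 0.428 -0.063]
```

Blob tracking in the scene camera puts both near capsules in the outer slots, at scoop x of about 13 and 3 mm. I'll lift gently.

Call:
move_arm:
  deltas:
    - [[0,0,-0.002,0,1],[0,0,-0.007,0,1],[0,0,-0.014,0,1],[0,0,-0.023,0,1],[0,0,-0.034,0,1],[0,0,-0.046,0,1],[0,0,-0.058,0,1],[0,0,-0.07,0,1],[0,0,-0.08,0,1],[0,0,-0.086,0,1],[0,0,-0.088,0,1],[0,0,-0.088,0,1]]

```text
clock: 18.15
position: [0.5432, -0.0241, 0.1763]
ee_rot: [0.0, 0.077, 0.997, 0.0]
contact_force: [0.3, 0.0, -3.7]
width: 0.025
gripper_force: 111.2
```

```bash
cat >> h.py <<'E'
def both(lo=105,names=('scene','side')):
    im={n:manip.get_image(n) for n in names}
    for n in im:
        x0,x1,y0,y1={'scene':(240,430,120,350),'side':(220,430,150,420)}[n]
        for b in blobs(n,img=im[n],lo=lo):
            if x0<b[0][0]<x1 and y0<b[0][1]<y1: print(n,*b)
    return im
def pred(*X):
    for x in X: print(np.round(x,3),'scene',w2p('scene',x).round(1),'side',w2p('side',x).round(1))
def scoop(x,y=0,z=0):
    "world point of scoop-frame point, scoop held level by the grip"
    s=manip.get_state()['position']; a=np.radians(yaw()-90); c,q=np.cos(a),np.sin(a); x=x+.028
    return s+np.array([c*x-q*y,q*x+c*y,z-.102])
E
python3 - <<'E'
from h import *
go((.55,-.025,.107,81))
both()
pred(scoop(-.01,-.04,.028),scoop(-.01,.04,.028),scoop(.013,-.04,.028),scoop(.013,.04,.028))
E
```

```text
now [ 0.5432 -0.0241  0.1763] yaw 81.13 t 18.1 w 0.025 F [ 0.3  0.  -3.7] q6 -1.59
(0.55, -0.025, 0.107, 81) -> [-0.0086  0.0002  0.0866] 0.0011
scene [297.7 176.5] [68, 42, 1037] [ 0.462 -0.371]
scene [278.1 195.2] [26, 35, 435] [ 0.549 -0.332]
scene [310.3 201.5] [31, 32, 641] [ 0.484 -0.263]
scene [314.6 244.3] [23, 21, 344] [ 0.554 -0.124]
scene [333.1 268.2] [23, 21, 398] [ 0.555 -0.036]
scene [301.  270.6] [11, 10, 96] [ 0.625 -0.071]
scene [278.3 276.1] [12, 11, 108] [ 0.68  -0.086]
scene [289.3 298. ] [23, 21, 394] [ 0.687 -0.018]
scene [314.  293.9] [13, 11, 112] [0.633 0.003]
scene [327.9 315. ] [24, 21, 400] [0.635 0.067]
scene [300.8 326.8] [13, 12, 131] [0.702 0.061]
side [347.7 150.7] [18, 12, 139] [0.961 0.33 ]
side [254.4 178.2] [26, 22, 443] [0.64  0.372]
side [421.1 190. ] [22, 15, 185] [1.012 0.044]
side [333.9 239.2] [49, 33, 893] [0.67  0.017]
side [267.8 255.2] [63, 36, 936] [0.49  0.066]
side [326.1 271.8] [104, 50, 892] [ 0.578 -0.07 ]
side [304.2 276.8] [14, 10, 106] [ 0.522 -0.053]
[ 0.554 -0.066  0.102] scene [326.6 242.7] side [318.1 255.4]
[0.567 0.013 0.102] scene [340.7 267.8] side [303.7 236. ]
[ 0.577 -0.07   0.102] scene [317.7 245.7] side [326.4 252.6]
[0.59  0.009 0.102] scene [331.4 271.1] side [311.8 233.4]
```

Both capsules are on the tines and steady. Now I'll raise the scoop with a gentle forward push to seat them.

Call:
move_arm:
  deltas:
    - [[0,0,-0.01,0,1],[-0.008,0,-0.025,0,1],[-0.023,0,-0.04,0,1],[-0.038,0,-0.055,0,1],[-0.049,0,-0.07,0,1],[-0.057,0,-0.084,0,1],[-0.063,0,-0.096,0,1],[-0.067,0,-0.104,0,1],[-0.069,0,-0.11,0,1],[-0.07,0,-0.112,0,1],[-0.07,0,-0.112,0,1]]

```text
clock: 19.35
position: [0.5983, -0.0327, 0.2657]
ee_rot: [-0.0, 0.077, 0.997, 0.0]
contact_force: [-0.4, -0.2, -4.0]
width: 0.0248
gripper_force: 111.2
```

```bash
python3 - <<'E'
from h import *
go((.5432,-.2,.27,86),(.43,-.338,.27,91))
both(names=['scene'])
pred(scoop(-.01,-.04,.028),scoop(-.01,.04,.028),scoop(.013,-.04,.028),scoop(.013,.04,.028))
E
```

```text
now [ 0.5983 -0.0327  0.2657] yaw 81.13 t 19.4 w 0.0248 F [-0.4 -0.2 -4. ] q6 -1.59
(0.5432, -0.2, 0.27, 86) -> [ 0.0358 -0.2173 -0.0054] -0.0406
(0.43, -0.338, 0.27, 91) -> [ 0.149  -0.4095 -0.0053] -0.0823
scene [286.  178.2] [47, 42, 547] [ 0.495 -0.383]
scene [345.6 169.4] [13, 9, 51] [ 0.325 -0.323]
scene [289.4 209. ] [44, 56, 1073] [ 0.548 -0.268]
scene [336.6 190.9] [16, 17, 163] [ 0.399 -0.259]
scene [310.4 250.7] [27, 23, 469] [ 0.574 -0.112]
scene [278.2 276.1] [12, 11, 105] [ 0.68  -0.087]
scene [289.4 298. ] [23, 21, 389] [ 0.687 -0.018]
scene [311.1 294.8] [7, 10, 49] [0.64  0.001]
scene [327.8 315. ] [23, 21, 391] [0.635 0.067]
scene [300.8 327. ] [13, 13, 134] [0.702 0.061]
[ 0.61  -0.075  0.191] scene [303.4 224.5] side [339.7 221. ]
[0.622 0.004 0.191] scene [317.4 250.9] side [324.2 202.2]
[ 0.632 -0.078  0.191] scene [293.5 227.7] side [348.1 218.3]
[0.645 0.001 0.191] scene [307.2 254.4] side [332.4 199.6]
```

Call:
move_arm:
  deltas:
    - [[0.0015,-0.004,0,-0.001,1],[0.0045,-0.0123,0,-0.003,1],[0.0105,-0.0287,0,-0.006,1],[0.0195,-0.0533,0,-0.01,1],[0.03,-0.082,0,-0.015,1],[0.0405,-0.1107,0,-0.02,1],[0.051,-0.1394,0,-0.026,1],[0.0615,-0.1681,0,-0.032,1],[0.072,-0.1968,0,-0.038,1],[0.081,-0.2214,0,-0.044,1],[0.087,-0.2378,0,-0.048,1],[0.09,-0.246,0,-0.05,1]]

```text
clock: 20.6
position: [0.4955, -0.2179, 0.2659]
ee_rot: [-0.0, 0.026, 1.0, -0.0]
contact_force: [0.8, 0.2, -3.9]
width: 0.0252
gripper_force: 111.3
```

```bash
python3 - <<'E'
from h import *
go((.429,-.338,.265,91))
both(names=['scene'])
pred(scoop(-.01,-.04,.028),scoop(-.01,.04,.028),scoop(.013,-.04,.028),scoop(.013,.04,.028))
E
```

```text
now [ 0.4955 -0.2179  0.2659] yaw 87.03 t 20.6 w 0.0252 F [ 0.8  0.2 -3.9] q6 -2.06
(0.429, -0.338, 0.265, 91) -> [ 0.0752 -0.1542  0.0013] -0.0331
scene [295.2 178.2] [64, 42, 744] [ 0.472 -0.369]
scene [291.1 161.7] [22, 18, 311] [ 0.446 -0.44 ]
scene [278.3 195.1] [25, 35, 409] [ 0.548 -0.332]
scene [317.2 201.5] [49, 33, 603] [ 0.468 -0.252]
scene [301.  270.7] [11, 10, 95] [ 0.625 -0.071]
scene [278.1 276. ] [11, 11, 98] [ 0.68  -0.087]
scene [326.3 289. ] [9, 10, 70] [0.601 0.007]
scene [318.5 300.3] [12, 21, 182] [0.633 0.023]
scene [330.7 315.4] [23, 20, 363] [0.631 0.072]
scene [300.7 326.8] [13, 12, 127] [0.702 0.061]
[ 0.511 -0.259  0.192] scene [300.1 162.2] side [355.7 283.3]
[ 0.515 -0.179  0.192] scene [315.3 181.2] side [334.7 261.4]
[ 0.534 -0.26   0.192] scene [291.9 165.1] side [364.4 279.3]
[ 0.538 -0.18   0.192] scene [306.8 184.5] side [343.2 257.6]
```

Call:
move_arm:
  deltas:
    - [[0.0015,-0.003,0,-0.001,1],[0.0045,-0.0092,0,-0.003,1],[0.0105,-0.0216,0,-0.006,1],[0.0188,-0.0386,0,-0.009,1],[0.0286,-0.0586,0,-0.013,1],[0.0384,-0.0786,0,-0.017,1],[0.0482,-0.0986,0,-0.021,1],[0.058,-0.1186,0,-0.025,1],[0.066,-0.135,0,-0.029,1],[0.0715,-0.1465,0,-0.032,1],[0.0745,-0.1525,0,-0.033,1],[0.0755,-0.1545,0,-0.033,1]]

```text
clock: 21.85
position: [0.4304, -0.3368, 0.2657]
ee_rot: [-0.0, -0.009, 1.0, 0.0]
contact_force: [-0.9, 0.4, -3.8]
width: 0.0249
gripper_force: 111.2
```

```bash
python3 - <<'E'
from h import *
go((.429,-.338,.18,91))
both()
pred(scoop(-.01,-.04,.028),scoop(-.01,.04,.028),scoop(.013,-.04,.028),scoop(.013,.04,.028))
cv2.imwrite('pics/w6.png',manip.get_image('wrist')[:,:,::-1])
E
```

```text
now [ 0.4304 -0.3368  0.2657] yaw 91.07 t 21.9 w 0.0249 F [-0.9  0.4 -3.8] q6 -2.38
(0.429, -0.338, 0.18, 91) -> [ 0.0017 -0.0015  0.1071] 0.0005
scene [289. 130.] [21, 15, 238] [ 0.374 -0.583]
scene [306.9 144.7] [21, 19, 278] [ 0.363 -0.486]
scene [298.9 176.6] [74, 42, 1055] [ 0.46  -0.369]
scene [278.  194.6] [26, 34, 405] [ 0.548 -0.335]
scene [317.6 198.4] [49, 34, 930] [ 0.46  -0.262]
scene [366.6 265.2] [17, 19, 277] [0.48  0.001]
scene [381.2 269.3] [8, 9, 57] [0.457 0.03 ]
scene [301.  270.6] [11, 10, 94] [ 0.625 -0.071]
scene [278.3 275.7] [12, 10, 96] [ 0.679 -0.087]
scene [354.7 306.3] [13, 18, 161] [0.571 0.081]
scene [300.7 326.8] [13, 12, 128] [0.702 0.06 ]
side [254.6 178.1] [26, 22, 461] [0.64  0.372]
side [290.7 237.9] [13, 22, 221] [0.577 0.088]
side [380.5 258.8] [11, 8, 43] [ 0.723 -0.113]
side [339.4 298.7] [10, 13, 70] [ 0.549 -0.163]
[ 0.449 -0.376  0.192] scene [298.4 130.2] side [368.  330.8]
[ 0.448 -0.296  0.192] scene [314.2 145.9] side [342.8 306.6]
[ 0.472 -0.375  0.192] scene [291.  133.1] side [376.8 325.6]
[ 0.471 -0.295  0.192] scene [306.7 148.9] side [351.4 301.7]
```

View pics/w6.png

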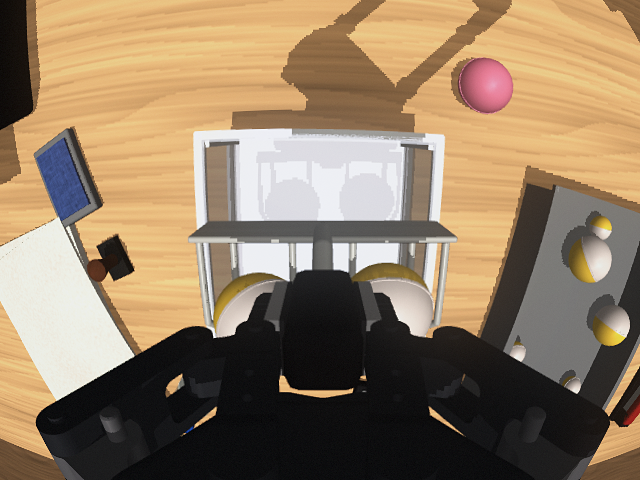

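Both capsules sit on the scoop over the canister, whose rear rim corners are at (194,132) and (445,135). In the tub, two capsules and a mini have been knocked towards the robot side.

```bash
python3 - <<'E'
from h import *
L,R=wr((194,132),.115),wr((445,135),.115); print(L,R,(L+R)/2,np.linalg.norm(L-R),np.degrees(np.arctan2(*(R-L)[1::-1])))
print('tub caps',wr((590,258),.035),wr((610,325),.035),'mini',wr((600,227),.021))
L2,R2=wr((189,240),.163+.042),wr((456,239),.163+.042); print('plate',L2,R2)
E
```

```text
[ 0.35798752 -0.44023836  0.115     ] [ 0.35692924 -0.24211752  0.115     ] [ 0.35745838 -0.34117794  0.115     ] 0.19812367022490193 90.30604817590414
tub caps [0.4847924 0.0035756 0.035    ] [0.58733679 0.08119524 0.035     ] mini [0.44702722 0.02481767 0.021     ]
plate [ 0.42086884 -0.41407329  0.205     ] [ 0.41739433 -0.26111809  0.205     ]
```

Call:
move_arm:
  deltas:
    - [[-0.002,-0.001,0.004,0.003,1],[-0.006,-0.002,0.012,0.003,1],[-0.011,-0.003,0.021,0.003,1],[-0.016,-0.003,0.03,0.003,1],[-0.02,-0.003,0.038,0.003,1],[-0.023,-0.003,0.044,0.003,1],[-0.025,-0.003,0.048,0.003,1],[-0.026,-0.003,0.05,0.003,1],[-0.026,-0.003,0.05,0.003,1],[-0.026,-0.003,0.05,0.003,1]]

```text
clock: 23.0
position: [0.4514, -0.3386, 0.226]
ee_rot: [0.0, -0.006, 1.0, -0.0]
contact_force: [0.0, -0.7, -3.2]
width: 0.0246
gripper_force: 111.2
```

Call:
move_arm:
  deltas:
    - [[0.0625,0,0,0,1],[0.125,0,0,0,1],[0.15,0,0,0,1],[0.15,0,0,0,1],[0.15,0,0,0,1],[0.15,0,0,0,1]]

```text
clock: 23.6
position: [0.3325, -0.3405, 0.2263]
ee_rot: [0.001, -0.006, 1.0, -0.001]
contact_force: [0.4, -0.1, -3.1]
width: 0.025
gripper_force: 111.4
```

```bash
python3 - <<'E'
from h import *
go((.429,-.338,.18,91))
im=both()
for n in im: cv2.imwrite(f'pics/{n}2.png',im[n][:,:,::-1])
pred(scoop(-.01,-.04,.028),scoop(-.01,.04,.028),scoop(.03,-.04,.028),scoop(.03,.04,.028),(.457,-.38,.035),(.457,-.30,.035),(.5,-.38,.035),(.5,-.3,.035))
E
```

```text
now [ 0.3325 -0.3405  0.2263] yaw 90.74 t 23.6 w 0.025 F [ 0.4 -0.1 -3.1] q6 -2.53
(0.429, -0.338, 0.18, 91) -> [-0.1206  0.0017  0.0581] -0.0021
scene [289.3 178.8] [58, 42, 649] [ 0.488 -0.376]
scene [323.9 173.6] [11, 10, 51] [ 0.39  -0.341]
scene [278.1 195. ] [26, 35, 420] [ 0.548 -0.333]
scene [316.  200.8] [50, 34, 751] [ 0.469 -0.257]
scene [366.8 264.9] [18, 19, 280] [ 0.479 -0.   ]
scene [381.3 269.2] [8, 9, 58] [0.456 0.03 ]
scene [301.  270.6] [11, 10, 94] [ 0.625 -0.071]
scene [278.1 276. ] [11, 11, 97] [ 0.68  -0.087]
scene [354.8 306.2] [13, 18, 162] [0.571 0.081]
scene [300.5 326.9] [12, 12, 122] [0.703 0.06 ]
side [246.8 173.7] [56, 31, 647] [0.633 0.405]
side [336.6 231.3] [7, 9, 54] [0.695 0.039]
side [287.9 236.9] [8, 17, 104] [0.574 0.096]
side [267.1 265.6] [58, 64, 1400] [0.468 0.034]
side [347.5 258.6] [54, 40, 869] [ 0.653 -0.063]
[ 0.351 -0.38   0.152] scene [328.3 130. ] side [329.  367.7]
[ 0.35  -0.3    0.152] scene [344.2 144.8] side [305.  341.7]
[ 0.391 -0.379  0.152] scene [316.4 134.6] side [345. 358.]
[ 0.39  -0.299  0.152] scene [332.1 149.8] side [320.7 332.7]
[ 0.457 -0.38   0.035] scene [297.8 174.1] side [366.6 377.4]
[ 0.457 -0.3    0.035] scene [311.7 190. ] side [343.9 353.1]
[ 0.5   -0.38   0.035] scene [285.1 179.4] side [381.8 368. ]
[ 0.5   -0.3    0.035] scene [298.7 195.7] side [358.9 344.4]
```

```bash
cat >> h.py <<'E'
def diff(n,a,box,th=25):
    x0,y0,x1,y1=box; ref=cv2.imread(f'pics/{n}0.png')[:,:,::-1]
    d=cv2.absdiff(cv2.GaussianBlur(a,(3,3),0),cv2.GaussianBlur(np.ascontiguousarray(ref),(3,3),0)).max(2)[y0:y1,x0:x1]
    hsv=cv2.cvtColor(np.ascontiguousarray(a[y0:y1,x0:x1]),cv2.COLOR_RGB2HSV)
    for nm,m in (('diff',d>th),('yellow',(hsv[...,1]>110)&(hsv[...,2]>50)&(d>th))):
        k,l,s,c=cv2.connectedComponentsWithStats(m.astype(np.uint8))
        print(n,nm,[(( c[i]+[x0,y0]).round(0).tolist(),s[i,2:].tolist()) for i in range(1,k) if s[i,4]>25])
E
python3 - <<'E'
from h import *
diff('scene',cv2.imread('pics/scene2.png')[:,:,::-1].copy(),(255,130,356,255))
diff('side',cv2.imread('pics/side2.png')[:,:,::-1].copy(),(290,295,425,430))
E
```

```text
scene diff [([347.0, 145.0], [27, 49, 406]), ([311.0, 171.0], [27, 23, 381]), ([324.0, 190.0], [19, 15, 181]), ([327.0, 250.0], [22, 11, 180])]
scene yellow [([352.0, 163.0], [9, 12, 27]), ([308.0, 168.0], [17, 17, 193]), ([320.0, 178.0], [11, 6, 26])]
side diff [([315.0, 322.0], [46, 56, 1336]), ([291.0, 348.0], [4, 17, 50]), ([331.0, 359.0], [29, 32, 517]), ([317.0, 377.0], [30, 36, 329]), ([352.0, 382.0], [29, 24, 394]), ([298.0, 419.0], [35, 35, 382])]
side yellow [([331.0, 355.0], [22, 16, 219]), ([339.0, 364.0], [9, 9, 47]), ([353.0, 382.0], [23, 19, 276]), ([298.0, 419.0], [35, 35, 376])]
```

```bash
python3 - <<'E'
from h import *
print(tri((310,172),(352,382)),tri((323,189),(331,359)))
print(tri((322,188),(331,357)))
E
```

```text
(array([ 0.42252535, -0.37019938,  0.03479811]), np.float64(0.0030201828743262526)) (array([ 0.42527538, -0.29229812,  0.02940389]), np.float64(0.0026099074250286215))
(array([ 0.42727058, -0.29177589,  0.03463897]), np.float64(0.00029976928053782433))
```

Both capsules are in the canister, at about (0.42,-0.37) and (0.43,-0.29). The remaining two are near (0.483,0.005) and (0.587,0.081). The next one needs the scoop turned around, approaching from the far side with its nose towards the robot.

```bash
python3 - <<'E'
from h import *
go((.45,-.19,.28,-10))
E
```

```text
now [ 0.3324 -0.3402  0.2259] yaw 90.78 t 23.7 w 0.0246 F [ 0.3  0.5 -3.4] q6 -2.53
(0.45, -0.19, 0.28, -10) -> [-0.1496  0.1858 -0.0676] 0.8399
```

Call:
move_arm:
  deltas:
    - [[0,0,-0.04,0,1],[-0.02,0.02,-0.067,0.07,1],[-0.05,0.06,-0.067,0.14,1],[-0.15,0.186,-0.067,0.21,1],[-0.15,0.186,-0.067,0.28,1],[-0.15,0.186,-0.067,0.35,1],[-0.15,0.186,-0.067,0.42,1],[-0.15,0.186,-0.067,0.49,1],[-0.15,0.186,-0.067,0.56,1],[-0.15,0.186,-0.067,0.63,1],[-0.15,0.186,-0.067,0.7,1],[-0.15,0.186,-0.067,0.77,1]]

```text
clock: 24.9
position: [0.4503, -0.1892, 0.2792]
ee_rot: [-0.0, 0.708, 0.707, 0.0]
contact_force: [0.5, -0.5, -3.8]
width: 0.0246
gripper_force: 111.8
```

```bash
python3 - <<'E'
from h import *
go((.5783,-.03,.25,-111))
im=both()
E
```

```text
now [ 0.4503 -0.1892  0.2792] yaw -0.07 t 24.9 w 0.0246 F [ 0.5 -0.5 -3.8] q6 -0.54
(0.5783, -0.03, 0.25, -111) -> [0.1992 0.1597 0.0365] 0.9244
scene [288.5 178.6] [54, 42, 628] [ 0.49  -0.377]
scene [278.4 195.3] [25, 35, 421] [ 0.548 -0.332]
scene [315.9 200.8] [50, 34, 747] [ 0.469 -0.257]
scene [366.8 264.9] [18, 19, 283] [0.479 0.   ]
scene [381.7 269.3] [7, 9, 54] [0.456 0.03 ]
scene [301.  270.5] [11, 10, 95] [ 0.625 -0.072]
scene [278.  276.1] [11, 11, 102] [ 0.68  -0.087]
scene [354.8 306.3] [13, 18, 162] [0.571 0.081]
scene [300.7 326.8] [13, 12, 128] [0.702 0.061]
side [254.5 178.2] [26, 22, 446] [0.64  0.372]
side [334.7 232.1] [12, 9, 79] [0.689 0.039]
side [290.  239.5] [13, 17, 153] [0.572 0.084]
side [336.9 262.3] [77, 55, 1165] [ 0.622 -0.058]
side [380.5 258.8] [11, 8, 43] [ 0.723 -0.113]
```

Call:
move_arm:
  deltas:
    - [[0.02,0.016,0.01,0.07,1],[0.05,0.04,0.02,0.14,1],[0.1,0.08,0.03,0.21,1],[0.199,0.16,0.036,0.28,1],[0.199,0.16,0.036,0.35,1],[0.199,0.16,0.036,0.42,1],[0.199,0.16,0.036,0.49,1],[0.199,0.16,0.036,0.56,1],[0.199,0.16,0.036,0.63,1],[0.199,0.16,0.036,0.7,1],[0.199,0.16,0.036,0.77,1],[0.199,0.16,0.036,0.84,1]]

```text
clock: 26.2
position: [0.5774, -0.0295, 0.2503]
ee_rot: [-0.0, 0.996, -0.093, -0.0]
contact_force: [0.3, 0.0, -3.1]
width: 0.0248
gripper_force: 111.8
```

```bash
python3 - <<'E'
from h import *
go((.5783,-.03,.25,-111))
im=manip.get_image('scene'); diff('scene',im,(335,240,415,330),15)
im=manip.get_image('side'); diff('side',im,(225,200,330,300),15)
pred((.483,.005,.035),(.587,.081,.035),(.447,.025,.021))
E
```

```text
now [ 0.5774 -0.0295  0.2503] yaw -100.65 t 26.2 w 0.0248 F [ 0.3  0.  -3.1] q6 1.59
(0.5783, -0.03, 0.25, -111) -> [0.0012 0.0004 0.0003] 0.0863
scene diff [([398.0, 242.0], [21, 6, 76]), ([357.0, 280.0], [59, 77, 2328]), ([411.0, 269.0], [7, 8, 41])]
scene yellow [([399.0, 242.0], [20, 6, 59]), ([357.0, 269.0], [10, 20, 82]), ([387.0, 268.0], [7, 11, 32]), ([412.0, 269.0], [6, 8, 28]), ([344.0, 309.0], [15, 22, 235])]
side diff [([300.0, 251.0], [72, 96, 2875]), ([304.0, 216.0], [9, 5, 27]), ([325.0, 253.0], [9, 9, 73]), ([324.0, 261.0], [11, 7, 63]), ([278.0, 266.0], [12, 11, 102]), ([234.0, 286.0], [19, 10, 106])]
side yellow [([301.0, 235.0], [9, 10, 75]), ([301.0, 244.0], [8, 8, 41]), ([285.0, 274.0], [16, 20, 141]), ([262.0, 275.0], [7, 10, 33]), ([234.0, 286.0], [19, 10, 101])]
[0.483 0.005 0.035] scene [366.6 267. ] side [278.3 269.8]
[0.587 0.081 0.035] scene [349.  309.5] side [295.1 237.9]
[0.447 0.025 0.021] scene [382.6 269.6] side [262.3 274.9]
```

```bash
python3 - <<'E'
from h import *
np.set_printoptions(precision=4,suppress=True)
C=plane('scene',(364,266.5),.035); D=plane('scene',(349,309.3),.035); m=plane('scene',(384,269),.021)
ex=np.array([.9877,-.1564]);ey=np.array([.1564,.9877]);t=np.array([.569,.003])
for p in (C,D,m,plane('side',(281.5,270),.035)): d=p[:2]-t; print(p[:2],'uv',d@ex,d@ey)
c=np.array([(C[:2]-t)@ex,(C[:2]-t)@ey]); d=np.array([(D[:2]-t)@ex,(D[:2]-t)@ey])
for a in (-8,-10,-12,-14,-16):
    r=np.radians(a); b=np.array([np.cos(r),np.sin(r)]); p=np.array([-b[1],b[0]])
    for sh in (0,.003):
        o=c+b*.074+p*sh; lo=o+b*.049-p*.0775
        print(a,sh,'origin',o,'low corner v',lo[1],'clear D',(d-o)@p-.0775-.03)
E
```

```text
[0.4875 0.0004] uv -0.08007239384923509 -0.015312789387821404
[0.5867 0.0807] uv 0.005344759915347302 0.07948701058309218
[0.443  0.0253] uv -0.12792024649970143 0.0023258871248126247
[ 0.4892 -0.0001] uv -0.07830964457788023 -0.015530952741547569
-8 0 origin [-0.0068 -0.0256] low corner v -0.10917685613338116 clear D -0.0017350150011165716
-8 0.003 origin [-0.0064 -0.0226] low corner v -0.10620605192715644 clear D -0.004735015001116574
-10 0 origin [-0.0072 -0.0282] low corner v -0.11299411609929996 clear D 0.0006921110880779013
-10 0.003 origin [-0.0067 -0.0252] low corner v -0.11003969284026333 clear D -0.0023078889119220874
-12 0 origin [-0.0077 -0.0307] low corner v -0.11669236641527575 clear D 0.0029874217556286886
-12 0.003 origin [-0.0071 -0.0278] low corner v -0.11375792361307432 clear D -1.2578244371314051e-05
-14 0 origin [-0.0083 -0.0332] low corner v -0.12026710133297025 clear D 0.005148120519052848
-14 0.003 origin [-0.0075 -0.0303] low corner v -0.11735621415414227 clear D 0.0021481205190528596
-16 0 origin [-0.0089 -0.0357] low corner v -0.12371396558853202 clear D 0.0071715748997373124
-16 0.003 origin [-0.0081 -0.0328] low corner v -0.12083018050071706 clear D 0.004171574899737324
```

```bash
python3 - <<'E'
from h import *
go((.5854,-.0283,.25,-108),(.5854,-.0283,.107,-108))
E
```

```text
now [ 0.5773 -0.0296  0.2503] yaw -100.33 t 26.3 w 0.0244 F [ 0.  -0.4 -3.3] q6 1.58
(0.5854, -0.0283, 0.25, -108) -> [ 0.0096 -0.0034  0.0004] 0.0639
(0.5854, -0.0283, 0.107, -108) -> [ 0.0097 -0.0034  0.1791] 0.0639
```

Call:
move_arm:
  deltas:
    - [[0.0097,-0.0034,0,0.064,1],[0.0097,-0.0034,0.03,0.064,1],[0.0097,-0.0034,0.06,0.064,1],[0.0097,-0.0034,0.09,0.064,1],[0.0097,-0.0034,0.115,0.064,1],[0.0097,-0.0034,0.135,0.064,1],[0.0097,-0.0034,0.15,0.064,1],[0.0097,-0.0034,0.162,0.064,1],[0.0097,-0.0034,0.171,0.064,1],[0.0097,-0.0034,0.177,0.064,1],[0.0097,-0.0034,0.1795,0.064,1],[0.0097,-0.0034,0.1795,0.064,1]]

```text
clock: 27.5
position: [0.5856, -0.0288, 0.108]
ee_rot: [-0.0, 0.987, -0.158, 0.001]
contact_force: [-0.9, 0.5, 0.7]
width: 0.0248
gripper_force: 112.2
```

```bash
python3 - <<'E'
from h import *
go((.5854-.086*.951,-.0283+.086*.309,.1065,-108))
both(names=['scene'])
E
```

```text
now [ 0.5856 -0.0288  0.108 ] yaw -108.2 t 27.5 w 0.0248 F [-0.9  0.5  0.7] q6 1.72
(0.503614, -0.0017260000000000018, 0.1065, -108) -> [-0.1079 -0.0002  0.0018] -0.0017
scene [287.2 178.2] [49, 42, 598] [ 0.492 -0.381]
scene [278.4 195.4] [25, 35, 425] [ 0.548 -0.332]
scene [300.1 205.3] [9, 24, 190] [ 0.516 -0.265]
scene [301.  270.6] [11, 10, 95] [ 0.625 -0.071]
scene [278.3 276.1] [12, 11, 104] [ 0.68  -0.086]
scene [355.  306.6] [13, 18, 159] [0.571 0.082]
scene [300.8 326.8] [13, 12, 129] [0.702 0.061]
```

Call:
move_arm:
  deltas:
    - [[-0.01,0,0,0,1],[-0.02,0,0,0,1],[-0.031,0,0,0,1],[-0.042,0,0,0,1],[-0.053,0,0,0,1],[-0.064,0,0,0,1],[-0.075,0,0,0,1],[-0.085,0,0,0,1],[-0.094,0,0,0,1],[-0.1,0,0,0,1],[-0.103,0,0,0,1],[-0.103,0,0,0,1]]

```text
clock: 28.75
position: [0.5071, -0.0029, 0.108]
ee_rot: [-0.0, 0.987, -0.158, 0.001]
contact_force: [2.0, -1.1, 7.1]
width: 0.0247
gripper_force: 113.0
```

```bash
python3 - <<'E'
from h import *
go((.5036,-.0017,.1065,-108))
im=both()
pred(scoop(-.01,0,.028),scoop(.01,0,.028),scoop(.03,0,.028))
E
```

```text
now [ 0.5071 -0.0029  0.108 ] yaw -108.22 t 28.8 w 0.0247 F [ 2.  -1.1  7.1] q6 1.75
(0.5036, -0.0017, 0.1065, -108) -> [-0.0046 -0.0001  0.0018] -0.0018
scene [289.2 178.8] [58, 42, 660] [ 0.488 -0.376]
scene [331.  172.9] [29, 11, 118] [ 0.371 -0.332]
scene [278.1 195.2] [26, 35, 433] [ 0.548 -0.333]
scene [315.8 200.8] [49, 34, 751] [ 0.47  -0.257]
scene [301.  270.6] [11, 10, 95] [ 0.625 -0.071]
scene [278.3 276.1] [12, 11, 107] [ 0.68  -0.086]
scene [355.2 306.9] [12, 17, 153] [0.571 0.083]
scene [300.9 327. ] [13, 13, 137] [0.702 0.061]
side [254.4 178.2] [26, 22, 440] [0.64  0.372]
side [238.1 244.5] [12, 18, 74] [0.448 0.146]
side [269.5 259.4] [39, 35, 688] [0.485 0.05 ]
side [263.2 273.2] [7, 13, 64] [0.445 0.017]
[0.49  0.003 0.034] scene [363.7 267.8] side [281.2 269.5]
[0.471 0.009 0.034] scene [371.4 266.3] side [273.5 271.1]
[0.452 0.015 0.034] scene [379.2 264.7] side [265.9 272.7]
```

Call:
move_arm:
  deltas:
    - [[0,0,-0.003,0,1],[0,0,-0.008,0,1],[0,0,-0.015,0,1],[0,0,-0.024,0,1],[0,0,-0.035,0,1],[0,0,-0.048,0,1],[0,0,-0.062,0,1],[0,0,-0.078,0,1],[0,0,-0.094,0,1],[0,0,-0.108,0,1],[0,0,-0.116,0,1],[0,0,-0.118,0,1]]

```text
clock: 30.05
position: [0.5072, -0.0031, 0.2025]
ee_rot: [-0.0, 0.987, -0.158, 0.001]
contact_force: [-0.1, -0.6, -3.7]
width: 0.0247
gripper_force: 111.7
```

```bash
python3 - <<'E'
from h import *
go((.5036,-.0017,.1065,-108))
im=both(); diff('scene',im['scene'],(335,200,415,330),15)
for n in im: cv2.imwrite(f'pics/{n}3.png',im[n][:,:,::-1])
cv2.imwrite('pics/wrist3.png',manip.get_image('wrist')[:,:,::-1])
pred(scoop(-.01,0,.028),scoop(.01,0,.028),scoop(.03,0,.028),scoop(-.042,0,.042),scoop(.042,-.02,0),scoop(.042,.02,0))
E
```

```text
now [ 0.5072 -0.0031  0.2025] yaw -108.23 t 30.1 w 0.0247 F [-0.1 -0.6 -3.7] q6 1.75
(0.5036, -0.0017, 0.1065, -108) -> [-0.0051 -0.0002  0.12  ] -0.002
scene [289.2 178.8] [58, 42, 657] [ 0.489 -0.376]
scene [323.2 173.2] [12, 11, 60] [ 0.391 -0.344]
scene [338.5 172.8] [12, 7, 42] [ 0.351 -0.321]
scene [278.3 195.6] [26, 38, 444] [ 0.549 -0.331]
scene [316.1 200.8] [50, 34, 759] [ 0.469 -0.256]
scene [300.9 270.6] [11, 10, 97] [ 0.625 -0.071]
scene [278.3 276.1] [12, 11, 108] [ 0.68  -0.086]
scene [355.1 306.9] [12, 17, 153] [0.571 0.083]
scene [300.5 327. ] [12, 13, 131] [0.703 0.061]
side [254.4 178.2] [26, 22, 440] [0.64  0.372]
side [261.8 227.6] [12, 7, 44] [0.536 0.168]
side [267.8 248.2] [37, 32, 506] [0.505 0.089]
side [238.1 244.5] [12, 18, 74] [0.448 0.146]
scene diff [([364.0, 227.0], [38, 70, 1281]), ([403.0, 254.0], [30, 43, 527]), ([336.0, 254.0], [3, 14, 33]), ([373.0, 277.0], [46, 53, 597]), ([378.0, 264.0], [32, 17, 276]), ([342.0, 278.0], [17, 31, 353]), ([347.0, 306.0], [28, 37, 623])]
scene yellow [([360.0, 245.0], [11, 21, 100]), ([405.0, 253.0], [23, 39, 276]), ([344.0, 310.0], [15, 21, 223])]
[0.489 0.003 0.127] scene [366.7 243.8] side [280.1 242.5]
[0.47  0.009 0.127] scene [375.  242.2] side [272.2 244. ]
[0.451 0.015 0.127] scene [383.2 240.6] side [264.2 245.6]
[ 0.52  -0.007  0.141] scene [353.6 242.5] side [292.7 235.7]
[0.446 0.038 0.099] scene [389.6 253.6] side [258.  249.7]
[ 0.434 -0.     0.099] scene [384.1 240.8] side [261.9 260.4]
```

The capsule is on the scoop against its back plate. I'll carry it to the canister after checking where the sanitiser stands.

```bash
python3 - <<'E'
from h import *
print('sanitiser',plane('scene',(224,187),0.0),plane('scene',(219,157),.12), plane('side',(464,378),0))
go((.507,-.003,.265,-108),(.468,-.34,.265,-90))
E
```

```text
sanitiser [ 0.65481644 -0.48257584  0.        ] [ 0.65142141 -0.4731784   0.12      ] [ 0.65173145 -0.48903416  0.        ]
now [ 0.5064 -0.003   0.2011] yaw -108.23 t 30.2 w 0.0247 F [ 0.6 -0.8 -4.2] q6 1.75
(0.507, -0.003, 0.265, -108) -> [ 0.0006 -0.0002 -0.0799] -0.0019
(0.468, -0.34, 0.265, -90) -> [ 0.0861  0.4152 -0.0799] -0.1519
```

Call:
move_arm:
  deltas:
    - [[0,0,-0.01,0,1],[0,0.003,-0.028,0,1],[0.002,0.01,-0.048,-0.004,1],[0.005,0.024,-0.066,-0.01,1],[0.009,0.045,-0.078,-0.02,1],[0.015,0.072,-0.08,-0.03,1],[0.021,0.102,-0.08,-0.042,1],[0.027,0.132,-0.08,-0.054,1],[0.033,0.16,-0.08,-0.066,1],[0.038,0.183,-0.08,-0.076,1],[0.041,0.198,-0.08,-0.082,1],[0.042,0.203,-0.08,-0.084,1]]

```text
clock: 31.4
position: [0.4877, -0.169, 0.2653]
ee_rot: [0.0, 0.997, -0.072, -0.0]
contact_force: [1.1, 0.6, -3.8]
width: 0.0244
gripper_force: 111.8
```

```bash
python3 - <<'E'
from h import *
go((.468,-.34,.265,-90))
im=both(names=['scene'])
pred(scoop(-.01,0,.028),scoop(.01,0,.028),scoop(.03,0,.028))
E
```

```text
now [ 0.4877 -0.169   0.2653] yaw -98.24 t 31.4 w 0.0244 F [ 1.1  0.6 -3.8] q6 1.25
(0.468, -0.34, 0.265, -90) -> [0.0063 0.215  0.0004] -0.0686
scene [289.3 178.8] [58, 42, 648] [ 0.488 -0.376]
scene [277.9 194.8] [26, 34, 420] [ 0.548 -0.334]
scene [309.4 202.9] [34, 27, 557] [ 0.489 -0.259]
scene [340.1 195.3] [11, 8, 66] [ 0.4   -0.239]
scene [383.5 265.8] [10, 10, 79] [0.446 0.024]
scene [301.1 270.6] [11, 10, 95] [ 0.625 -0.071]
scene [278.3 276. ] [12, 11, 102] [ 0.68  -0.087]
scene [355.  306.9] [12, 17, 148] [0.572 0.083]
scene [300.5 326.9] [12, 12, 122] [0.703 0.061]
[ 0.47  -0.166  0.191] scene [334.3 177.7] side [314.6 266.4]
[ 0.45  -0.163  0.191] scene [341.8 175.5] side [306.5 269.3]
[ 0.43  -0.161  0.191] scene [349.2 173.2] side [298.3 272.2]
```

Call:
move_arm:
  deltas:
    - [[0,0.004,0,-0.001,1],[0,0.012,0,-0.004,1],[0.001,0.026,0,-0.008,1],[0.001,0.046,0,-0.014,1],[0.002,0.07,0,-0.022,1],[0.003,0.096,0,-0.03,1],[0.004,0.122,0,-0.038,1],[0.004,0.148,0,-0.046,1],[0.005,0.172,0,-0.054,1],[0.006,0.193,0,-0.061,1],[0.006,0.208,0,-0.066,1],[0.006,0.215,0,-0.069,1]]

```text
clock: 32.65
position: [0.468, -0.34, 0.2652]
ee_rot: [0.0, 1.0, 0.001, -0.0]
contact_force: [-0.4, 0.2, -3.3]
width: 0.0249
gripper_force: 111.8
```

```bash
python3 - <<'E'
from h import *
go((.46,-.34,.226,-89.5))
im={n:manip.get_image(n) for n in ('scene','side')}
diff('scene',im['scene'],(280,120,356,215),15)
pred(scoop(-.01,0,.028),scoop(.01,0,.028),scoop(.03,0,.028))
E
```

```text
now [ 0.468  -0.34    0.2652] yaw -89.9 t 32.6 w 0.0249 F [-0.4  0.2 -3.3] q6 0.82
(0.46, -0.34, 0.226, -89.5) -> [-0.01   -0.0001  0.049 ] -0.0033
scene diff [([304.0, 149.0], [49, 63, 1230]), ([334.0, 151.0], [24, 23, 91]), ([353.0, 178.0], [4, 18, 54]), ([324.0, 189.0], [20, 16, 213])]
scene yellow [([301.0, 138.0], [13, 21, 83]), ([307.0, 168.0], [17, 16, 169])]
[ 0.45  -0.339  0.191] scene [305.  137.6] side [356.8 319.4]
[ 0.43  -0.339  0.191] scene [311.5 135.1] side [349.  323.7]
[ 0.41  -0.339  0.191] scene [317.9 132.7] side [341.1 328.2]
```

Call:
move_arm:
  deltas:
    - [[-0.001,0,0.004,0,1],[-0.003,0,0.012,0,1],[-0.006,0,0.022,0,1],[-0.009,0,0.032,0,1],[-0.011,0,0.04,0,1],[-0.012,0,0.046,0,1],[-0.0125,0,0.049,0,1],[-0.0125,0,0.049,0,1],[-0.0125,0,0.049,0,1]]

```text
clock: 33.65
position: [0.4585, -0.3389, 0.2264]
ee_rot: [0.0, 1.0, 0.001, 0.0]
contact_force: [0.4, -0.2, -2.9]
width: 0.0248
gripper_force: 111.8
```

Call:
move_arm:
  deltas:
    - [[0.0625,0,0,0,1],[0.125,0,0,0,1],[0.165,0,0,0,1],[0.165,0,0,0,1],[0.165,0,0,0,1],[0.165,0,0,0,1]]

```text
clock: 34.25
position: [0.5893, -0.3384, 0.2262]
ee_rot: [-0.0, 1.0, 0.001, -0.001]
contact_force: [-0.9, -0.6, -3.6]
width: 0.0246
gripper_force: 111.9
```

```bash
python3 - <<'E'
from h import *
go((.46,-.34,.226,-89.5))
im={n:manip.get_image(n) for n in ('scene','side')}
diff('scene',im['scene'],(255,120,356,215),20)
diff('side',im['side'],(310,300,425,430),20)
pred(scoop(-.01,0,.028),scoop(.03,0,.028),(.48,-.34,.035))
E
```

```text
now [ 0.5893 -0.3384  0.2262] yaw -89.88 t 34.2 w 0.0246 F [-0.9 -0.6 -3.6] q6 0.95
(0.46, -0.34, 0.226, -89.5) -> [-0.1617  0.0016  0.0004] -0.0032
scene diff [([260.0, 144.0], [16, 60, 442]), ([301.0, 176.0], [64, 32, 786]), ([268.0, 187.0], [9, 12, 58]), ([324.0, 189.0], [20, 15, 196]), ([271.0, 203.0], [22, 24, 143]), ([342.0, 210.0], [29, 6, 129])]
scene yellow [([308.0, 167.0], [17, 17, 197]), ([320.0, 178.0], [11, 6, 27]), ([347.0, 211.0], [19, 6, 50])]
side diff [([405.0, 315.0], [56, 41, 612]), ([332.0, 359.0], [27, 28, 507]), ([366.0, 360.0], [28, 27, 610]), ([352.0, 381.0], [27, 21, 404])]
side yellow [([332.0, 357.0], [23, 21, 318]), ([365.0, 365.0], [25, 16, 223]), ([353.0, 382.0], [23, 19, 320])]
[ 0.571 -0.339  0.153] scene [265.8 164.9] side [399.4 306.3]
[ 0.531 -0.339  0.153] scene [279.2 159.6] side [385.3 314.4]
[ 0.48  -0.34   0.035] scene [297.8 184.8] side [363.2 360.2]
```

Three capsules are now in the canister. The last one in the tub is near (0.587,0.082). I'll turn the scoop back to face away from the robot.

```bash
python3 - <<'E'
from h import *
go((.50,-.17,.28,0))
E
```

```text
now [ 0.5892 -0.3386  0.2266] yaw -89.92 t 34.4 w 0.0249 F [-0.2  0.2 -3.3] q6 0.95
(0.5, -0.17, 0.28, 0) -> [-0.1112 -0.2109 -0.0667] -0.7493
```

Call:
move_arm:
  deltas:
    - [[0,0,-0.04,0,1],[0,-0.02,-0.067,-0.07,1],[-0.03,-0.05,-0.067,-0.14,1],[-0.11,-0.211,-0.067,-0.21,1],[-0.11,-0.211,-0.067,-0.28,1],[-0.11,-0.211,-0.067,-0.35,1],[-0.11,-0.211,-0.067,-0.42,1],[-0.11,-0.211,-0.067,-0.49,1],[-0.11,-0.211,-0.067,-0.56,1],[-0.11,-0.211,-0.067,-0.63,1],[-0.11,-0.211,-0.067,-0.7,1],[-0.11,-0.211,-0.067,-0.75,1]]

```text
clock: 35.55
position: [0.5008, -0.17, 0.2804]
ee_rot: [0.0, 0.705, 0.709, 0.0]
contact_force: [0.3, -0.3, -3.0]
width: 0.0249
gripper_force: 112.1
```

```bash
python3 - <<'E'
from h import *
go((.4856,.0455,.25,87))
E
```

```text
now [ 0.5008 -0.17    0.2804] yaw 0.36 t 35.5 w 0.0249 F [ 0.3 -0.3 -3. ] q6 -0.47
(0.4856, 0.0455, 0.25, 87) -> [ 0.2695 -0.0173  0.0379] -0.722
```

Call:
move_arm:
  deltas:
    - [[0.03,0,0.01,-0.07,1],[0.08,-0.01,0.02,-0.14,1],[0.14,-0.017,0.03,-0.21,1],[0.2695,-0.0173,0.038,-0.28,1],[0.2695,-0.0173,0.038,-0.35,1],[0.2695,-0.0173,0.038,-0.42,1],[0.2695,-0.0173,0.038,-0.49,1],[0.2695,-0.0173,0.038,-0.56,1],[0.2695,-0.0173,0.038,-0.63,1],[0.2695,-0.0173,0.038,-0.7,1],[0.2695,-0.0173,0.038,-0.722,1],[0.2695,-0.0173,0.038,-0.722,1]]

```text
clock: 36.75
position: [0.4868, 0.0453, 0.25]
ee_rot: [0.0, 0.029, 1.0, -0.0]
contact_force: [0.1, 0.1, -3.3]
width: 0.0248
gripper_force: 112.0
```

```bash
python3 - <<'E'
from h import *
go((.4856,.0455,.25,87),(.4856,.0455,.107,87))
im=both()
for n in im: diff(n,im[n],(335,200,415,330) if n=='scene' else (225,200,330,300),15)
pred((.587,.082,.035),(.438,.02,.021))
cv2.imwrite('pics/w7.png',manip.get_image('wrist')[:,:,::-1])
E
```

```text
now [0.4868 0.0453 0.25  ] yaw 86.71 t 36.8 w 0.0248 F [ 0.1  0.1 -3.3] q6 -1.56
(0.4856, 0.0455, 0.25, 87) -> [ 0.0015  0.0002 -0.    ] -0.0024
(0.4856, 0.0455, 0.107, 87) -> [0.0016 0.0002 0.1787] -0.0024
scene [289.2 178.7] [58, 42, 662] [ 0.488 -0.376]
scene [333.8 172.1] [33, 14, 140] [ 0.362 -0.331]
scene [278. 195.] [26, 34, 430] [ 0.548 -0.334]
scene [316.2 200.8] [50, 34, 760] [ 0.469 -0.256]
scene [301.1 270.7] [11, 10, 96] [ 0.625 -0.071]
scene [278.3 276.1] [12, 11, 108] [ 0.68  -0.086]
scene [355.2 306.9] [12, 17, 153] [0.571 0.083]
scene [300.8 326.8] [13, 12, 132] [0.702 0.061]
side [347.9 150.7] [19, 12, 144] [0.962 0.329]
side [387.7 174.6] [66, 54, 1217] [0.982 0.159]
side [250.3 179.4] [18, 21, 277] [0.626 0.374]
side [420.9 190. ] [21, 15, 179] [1.012 0.044]
side [290.6 236.4] [14, 19, 200] [0.58  0.093]
scene diff [([380.0, 221.0], [79, 57, 1545]), ([336.0, 254.0], [3, 14, 34]), ([396.0, 264.0], [59, 37, 732]), ([342.0, 278.0], [18, 31, 366]), ([394.0, 285.0], [21, 23, 209]), ([347.0, 306.0], [28, 37, 621])]
scene yellow [([410.0, 260.0], [13, 25, 143]), ([344.0, 310.0], [15, 21, 223])]
side diff [([266.0, 211.0], [42, 28, 553]), ([299.0, 239.0], [55, 44, 1379]), ([246.0, 258.0], [19, 30, 149]), ([325.0, 253.0], [9, 9, 72]), ([324.0, 261.0], [11, 7, 64]), ([309.0, 271.0], [39, 20, 447]), ([234.0, 285.0], [24, 34, 594]), ([293.0, 280.0], [7, 8, 26]), ([269.0, 288.0], [10, 11, 35])]
side yellow [([301.0, 240.0], [9, 15, 96]), ([234.0, 286.0], [24, 34, 589])]
[0.587 0.082 0.035] scene [349.2 309.8] side [294.9 237.7]
[0.438 0.02  0.021] scene [384.3 266.7] side [260.4 277.5]
```

Call:
move_arm:
  deltas:
    - [[0.0016,0,0.03,-0.0024,1],[0.0016,0,0.06,-0.0024,1],[0.0016,0,0.09,-0.0024,1],[0.0016,0,0.115,-0.0024,1],[0.0016,0,0.135,-0.0024,1],[0.0016,0,0.15,-0.0024,1],[0.0016,0,0.162,-0.0024,1],[0.0016,0,0.171,-0.0024,1],[0.0016,0,0.177,-0.0024,1],[0.0016,0,0.1795,-0.0024,1],[0.0016,0,0.1795,-0.0024,1]]

```text
clock: 38.0
position: [0.4872, 0.0459, 0.1079]
ee_rot: [0.001, 0.026, 1.0, 0.0]
contact_force: [-2.1, 0.0, 8.1]
width: 0.0249
gripper_force: 113.9
```

```bash
python3 - <<'E'
from h import *
a=.075; go((.4856+a*.988,.0455-a*.156,.107,87),)
both()
E
```

```text
now [0.4872 0.0459 0.1079] yaw 87.05 t 38.0 w 0.0249 F [-2.1  0.   8.1] q6 -1.57
(0.5597, 0.0338, 0.107, 87) -> [-0.0912 -0.0104  0.0013] 0.0004
scene [289.1 178.6] [58, 42, 664] [ 0.488 -0.376]
scene [342.7 170.8] [19, 12, 76] [ 0.336 -0.322]
scene [322.7 172.5] [13, 13, 68] [ 0.39  -0.347]
scene [278.1 195.2] [26, 35, 434] [ 0.548 -0.333]
scene [316.2 200.8] [50, 34, 760] [ 0.469 -0.256]
scene [301.  270.7] [11, 10, 98] [ 0.625 -0.071]
scene [278.3 276.1] [12, 11, 107] [ 0.68  -0.086]
scene [345.9 307.7] [19, 21, 293] [0.59  0.073]
scene [300.8 327.1] [13, 13, 138] [0.703 0.061]
side [247.5 178.6] [11, 21, 176] [0.621 0.382]
side [297.8 235.8] [16, 19, 260] [0.598 0.084]
side [282.9 244. ] [11, 7, 43] [0.547 0.08 ]
```

Call:
move_arm:
  deltas:
    - [[-0.01,-0.0011,-0.001,0,1],[-0.02,-0.0023,-0.001,0,1],[-0.031,-0.0035,-0.001,0,1],[-0.042,-0.0048,-0.001,0,1],[-0.053,-0.006,-0.001,0,1],[-0.064,-0.0073,-0.001,0,1],[-0.075,-0.0085,-0.001,0,1],[-0.085,-0.0097,-0.001,0,1],[-0.094,-0.0107,-0.001,0,1],[-0.1,-0.0114,-0.001,0,1],[-0.103,-0.0118,-0.001,0,1],[-0.103,-0.0118,-0.001,0,1]]

```text
clock: 39.3
position: [0.5687, 0.0321, 0.1079]
ee_rot: [0.0, 0.026, 1.0, 0.0]
contact_force: [-3.4, -0.8, 7.9]
width: 0.0246
gripper_force: 113.5
```

```bash
python3 - <<'E'
from h import *
a=.075; go((.4856+a*.988,.0455-a*.156,.107,87),)
im=both()
for n in im: diff(n,im[n],(255,200,415,350) if n=='scene' else (225,190,390,300),15)
pred(scoop(-.01,.04,.028),scoop(.01,.04,.028),scoop(.03,.04,.028),scoop(.05,.04,.028))
E
```

```text
now [0.5687 0.0321 0.1079] yaw 87.04 t 39.3 w 0.0246 F [-3.4 -0.8  7.9] q6 -1.59
(0.5597, 0.0338, 0.107, 87) -> [0.0114 0.0015 0.0011] 0.0003
scene [351.5 131.4] [56, 45, 1310] [ 0.204 -0.468]
scene [289.2 178.7] [58, 42, 661] [ 0.488 -0.376]
scene [322.9 172.9] [11, 11, 57] [ 0.391 -0.345]
scene [278.1 195.1] [26, 35, 431] [ 0.548 -0.333]
scene [309.7 203. ] [34, 28, 574] [ 0.488 -0.259]
scene [301.  270.6] [11, 10, 96] [ 0.625 -0.071]
scene [278.2 276.1] [12, 11, 106] [ 0.68  -0.086]
scene [320.1 317.2] [25, 23, 441] [0.653 0.063]
scene [300.8 327.2] [13, 13, 140] [0.703 0.061]
side [347.8 150.7] [19, 12, 144] [0.961 0.329]
side [254.4 178.2] [26, 22, 442] [0.64  0.372]
side [326. 229.] [27, 16, 286] [0.677 0.063]
side [235.9 240.9] [7, 11, 43] [0.451 0.161]
side [257.9 254.2] [37, 26, 247] [0.471 0.084]
side [380.5 258.8] [11, 8, 43] [ 0.723 -0.113]
scene diff [([351.0, 260.0], [101, 110, 4821]), ([407.0, 254.0], [16, 12, 107]), ([298.0, 272.0], [9, 13, 75]), ([289.0, 298.0], [23, 23, 399]), ([297.0, 311.0], [23, 18, 165]), ([343.0, 305.0], [13, 7, 33]), ([316.0, 318.0], [17, 25, 327]), ([333.0, 313.0], [16, 19, 196])]
scene yellow [([408.0, 254.0], [15, 12, 73])]
side diff [([296.0, 191.0], [34, 5, 111]), ([297.0, 249.0], [83, 94, 3526]), ([287.0, 235.0], [15, 10, 75]), ([346.0, 246.0], [26, 29, 536]), ([344.0, 267.0], [8, 7, 37]), ([336.0, 270.0], [4, 8, 26]), ([230.0, 272.0], [12, 9, 64]), ([243.0, 297.0], [20, 7, 80])]
side yellow [([316.0, 236.0], [20, 15, 153]), ([230.0, 273.0], [12, 9, 60]), ([244.0, 297.0], [19, 7, 73])]
[0.589 0.071 0.034] scene [345.9 306.9] side [297.7 240. ]
[0.609 0.07  0.034] scene [338.4 310.6] side [304.1 237.4]
[0.629 0.069 0.034] scene [330.8 314.4] side [310.3 234.8]
[0.649 0.068 0.034] scene [323.1 318.2] side [316.5 232.2]
```

The last capsule has rolled ahead of the tips. I'll keep pushing until the far wall stops it.

Call:
move_arm:
  deltas:
    - [[-0.01,-0.0011,0,0,1],[-0.02,-0.0023,0,0,1],[-0.03,-0.0034,0,0,1],[-0.04,-0.0046,0,0,1],[-0.05,-0.0057,0,0,1],[-0.058,-0.0066,0,0,1],[-0.066,-0.0075,0,0,1],[-0.073,-0.0083,0,0,1],[-0.079,-0.009,0,0,1],[-0.084,-0.0096,0,0,1],[-0.087,-0.0099,0,0,1],[-0.087,-0.0099,0,0,1]]

```text
clock: 40.6
position: [0.6379, 0.0206, 0.1079]
ee_rot: [0.0, 0.026, 1.0, 0.0]
contact_force: [-3.0, -0.3, 6.2]
width: 0.025
gripper_force: 113.3
```

```bash
python3 - <<'E'
from h import *
go((.64,.02,.107,87),)
im=both()
for n in im: diff(n,im[n],(255,200,415,350) if n=='scene' else (225,190,390,300),15)
pred(scoop(-.01,.04,.028),scoop(.01,.04,.028),scoop(.03,.04,.028),scoop(.05,.04,.028))
E
```

```text
now [0.6379 0.0206 0.1079] yaw 87.05 t 40.6 w 0.025 F [-3.  -0.3  6.2] q6 -1.6
(0.64, 0.02, 0.107, 87) -> [-0.0027 -0.0006  0.0011] 0.0004
scene [292.2 120.5] [31, 18, 166] [ 0.339 -0.623]
scene [376.5 132. ] [48, 37, 384] [ 0.137 -0.422]
scene [309.5 142.2] [55, 47, 1414] [ 0.35  -0.492]
scene [279.2 175.5] [37, 42, 335] [ 0.507 -0.404]
scene [278.1 195.2] [26, 35, 437] [ 0.548 -0.333]
scene [339.  195.2] [12, 11, 94] [ 0.402 -0.241]
scene [383.4 265.9] [10, 10, 80] [0.446 0.024]
scene [300.3 270.8] [10, 11, 88] [ 0.627 -0.072]
scene [278.3 276.1] [12, 11, 107] [ 0.68  -0.086]
scene [314.1 317.4] [25, 24, 462] [0.665 0.056]
scene [294.1 328.9] [9, 13, 90] [0.717 0.057]
side [348.9 151.2] [15, 13, 127] [0.963 0.325]
side [254.5 178.2] [26, 22, 445] [0.64  0.372]
side [316.6 230.1] [10, 13, 103] [0.653 0.074]
side [340.9 228.1] [8, 8, 46] [0.713 0.043]
side [328.4 235. ] [12, 11, 85] [0.668 0.04 ]
side [236.3 241.6] [8, 12, 49] [0.45  0.159]
side [380.5 258.8] [11, 8, 43] [ 0.723 -0.113]
scene diff [([313.0, 221.0], [40, 48, 1582]), ([329.0, 291.0], [127, 100, 4910]), ([409.0, 258.0], [17, 26, 231])]
scene yellow [([409.0, 258.0], [15, 26, 174])]
side diff [([315.0, 245.0], [106, 100, 3886]), ([344.0, 268.0], [8, 7, 35]), ([233.0, 288.0], [27, 30, 332]), ([261.0, 275.0], [14, 10, 86])]
side yellow [([338.0, 232.0], [8, 10, 43]), ([233.0, 288.0], [27, 30, 317])]
[0.658 0.06  0.034] scene [317.6 317.3] side [321.1 232.6]
[0.678 0.059 0.034] scene [309.7 321.2] side [327.2 230.1]
[0.698 0.058 0.034] scene [301.8 325.1] side [333.3 227.5]
[0.718 0.057 0.034] scene [293.7 329. ] side [339.3 225. ]
```

The capsule is in the slot at scoop x of about 0. Lifting.

Call:
move_arm:
  deltas:
    - [[0.002,0,-0.003,0,1],[0.003,0,-0.008,0,1],[0.003,0,-0.015,0,1],[0.003,0,-0.024,0,1],[0.003,0,-0.035,0,1],[0.003,0,-0.048,0,1],[0.003,0,-0.062,0,1],[0.003,0,-0.078,0,1],[0.003,0,-0.094,0,1],[0.003,0,-0.108,0,1],[0.003,0,-0.116,0,1],[0.003,0,-0.118,0,1]]

```text
clock: 41.9
position: [0.6353, 0.0208, 0.2023]
ee_rot: [0.001, 0.026, 1.0, -0.0]
contact_force: [0.2, 0.2, -3.8]
width: 0.0245
gripper_force: 112.0
```

```bash
python3 - <<'E'
from h import *
go((.43,-.338,.265,90.5),)
im=both()
pred(scoop(-.01,.04,.028),scoop(.01,.04,.028),scoop(.03,.04,.028))
E
```

```text
now [0.6353 0.0208 0.2023] yaw 87.06 t 41.9 w 0.0245 F [ 0.2  0.2 -3.8] q6 -1.6
(0.43, -0.338, 0.265, 90.5) -> [ 0.2331 -0.461  -0.0789] -0.0287
scene [279.9 175.9] [37, 42, 357] [ 0.505 -0.401]
scene [344.6 169.8] [15, 10, 60] [ 0.329 -0.322]
scene [278.2 195.2] [26, 35, 426] [ 0.548 -0.333]
scene [340.  193.6] [9, 13, 81] [ 0.396 -0.245]
scene [383.5 265.9] [10, 10, 79] [0.446 0.024]
scene [301.2 270.6] [11, 11, 95] [ 0.625 -0.071]
scene [278.4 276.6] [11, 11, 87] [ 0.68  -0.085]
scene [315.5 293.1] [26, 24, 478] [0.629 0.003]
scene [294.2 329.4] [9, 12, 88] [0.718 0.058]
side [349.3 151.1] [14, 12, 116] [0.964 0.325]
side [370.9 163.7] [35, 29, 479] [0.976 0.232]
side [254.5 178.2] [26, 22, 445] [0.64  0.372]
side [316.7 203.6] [10, 14, 102] [0.721 0.168]
side [328.1 208.1] [12, 13, 106] [0.736 0.132]
side [346.  229.7] [22, 15, 149] [0.72 0.03]
side [236.2 241.5] [8, 12, 49] [0.45  0.159]
[0.655 0.06  0.127] scene [318.4 294.2] side [320.9 206.2]
[0.675 0.059 0.127] scene [310.  298.2] side [327.3 203.7]
[0.695 0.058 0.127] scene [301.4 302.2] side [333.6 201.2]
```

```bash
python3 - <<'E'
from h import *
go((.522,-.325,.265,90.5),)
E
```

```text
now [0.6347 0.0208 0.2011] yaw 87.05 t 42.0 w 0.0247 F [-0.7  0.5 -4.1] q6 -1.6
(0.522, -0.325, 0.265, 90.5) -> [ 0.1185 -0.4389 -0.0799] -0.0287
```

Call:
move_arm:
  deltas:
    - [[0,0,-0.01,0,1],[0.001,-0.003,-0.028,0,1],[0.003,-0.011,-0.048,-0.001,1],[0.007,-0.025,-0.066,-0.002,1],[0.012,-0.046,-0.078,-0.004,1],[0.019,-0.072,-0.08,-0.006,1],[0.027,-0.1,-0.08,-0.008,1],[0.035,-0.13,-0.08,-0.01,1],[0.042,-0.158,-0.08,-0.012,1],[0.049,-0.18,-0.08,-0.013,1],[0.053,-0.196,-0.08,-0.014,1],[0.055,-0.202,-0.08,-0.014,1]]

```text
clock: 43.2
position: [0.5821, -0.1399, 0.2652]
ee_rot: [-0.0, 0.012, 1.0, -0.0]
contact_force: [0.3, 0.2, -3.3]
width: 0.0248
gripper_force: 112.0
```

```bash
python3 - <<'E'
from h import *
go((.522,-.325,.265,90.5),)
im=both(names=['scene'])
pred(scoop(-.01,.04,.028),scoop(.01,.04,.028),scoop(.03,.04,.028))
E
```

```text
now [ 0.5821 -0.1399  0.2652] yaw 88.65 t 43.2 w 0.0248 F [ 0.3  0.2 -3.3] q6 -1.9
(0.522, -0.325, 0.265, 90.5) -> [ 0.0696 -0.2331  0.0003] -0.0155
scene [273.9 170.6] [33, 32, 210] [ 0.51  -0.432]
scene [334.8 172.1] [32, 14, 130] [ 0.359 -0.329]
scene [288.4 204.4] [47, 45, 726] [ 0.542 -0.285]
scene [309.  184.1] [9, 8, 52] [ 0.451 -0.325]
scene [324.5 197.7] [39, 26, 456] [ 0.442 -0.254]
scene [383.4 265.8] [10, 10, 81] [0.446 0.024]
scene [300.2 272.5] [10, 7, 51] [ 0.63  -0.068]
scene [278.4 276.1] [12, 11, 103] [ 0.68  -0.086]
scene [294.3 329.3] [9, 12, 86] [0.718 0.058]
[ 0.601 -0.1    0.191] scene [301.  215.9] side [343.3 228.2]
[ 0.621 -0.101  0.191] scene [293.1 219.3] side [350.1 225.1]
[ 0.641 -0.101  0.191] scene [285.1 222.7] side [356.8 222.1]
```

Call:
move_arm:
  deltas:
    - [[0.001,-0.004,0,0,1],[0.004,-0.013,0,-0.001,1],[0.009,-0.029,0,-0.002,1],[0.015,-0.052,0,-0.004,1],[0.023,-0.078,0,-0.006,1],[0.032,-0.106,0,-0.008,1],[0.04,-0.134,0,-0.01,1],[0.048,-0.161,0,-0.012,1],[0.056,-0.187,0,-0.013,1],[0.063,-0.21,0,-0.014,1],[0.068,-0.226,0,-0.015,1],[0.07,-0.233,0,-0.0155,1]]

```text
clock: 44.45
position: [0.5218, -0.3249, 0.2648]
ee_rot: [-0.0, -0.005, 1.0, -0.0]
contact_force: [0.5, 0.3, -3.8]
width: 0.0245
gripper_force: 112.0
```

```bash
python3 - <<'E'
from h import *
go((.522,-.325,.227,90.5),)
im=both()
diff('scene',im['scene'],(240,110,356,215),15)
diff('side',im['side'],(310,300,425,430),20)
pred(scoop(-.01,.04,.028),scoop(.01,.04,.028),scoop(.03,.04,.028))
E
```

```text
now [ 0.5218 -0.3249  0.2648] yaw 90.53 t 44.5 w 0.0245 F [ 0.5  0.3 -3.8] q6 -2.25
(0.522, -0.325, 0.227, 90.5) -> [-0.0002 -0.0001  0.0473] 0.0003
scene [260.5 155.2] [7, 10, 45] [ 0.511 -0.517]
scene [282.7 157.8] [22, 17, 277] [ 0.459 -0.47 ]
scene [345.4 169.4] [13, 9, 50] [ 0.326 -0.323]
scene [322.2 172.6] [8, 7, 43] [ 0.392 -0.347]
scene [288.9 183.8] [17, 18, 168] [ 0.5   -0.358]
scene [309.9 183. ] [12, 7, 69] [ 0.446 -0.328]
scene [278.8 195.4] [25, 33, 370] [ 0.547 -0.331]
scene [315.8 200.9] [50, 32, 712] [ 0.47  -0.257]
scene [383.5 265.8] [10, 10, 80] [0.446 0.024]
scene [301.  270.6] [11, 10, 94] [ 0.625 -0.071]
scene [278.1 276. ] [11, 11, 100] [ 0.68  -0.087]
scene [294.3 329.3] [9, 12, 84] [0.717 0.058]
side [254.7 178.1] [26, 22, 462] [0.64  0.372]
side [340.8 227.7] [8, 9, 49] [0.714 0.044]
side [372.4 284.7] [27, 25, 357] [ 0.645 -0.173]
side [407.6 302. ] [14, 10, 70] [ 0.678 -0.267]
scene diff [([279.0, 140.0], [49, 63, 1200]), ([303.0, 176.0], [64, 40, 900]), ([324.0, 189.0], [20, 16, 213]), ([349.0, 204.0], [15, 5, 58])]
scene yellow [([308.0, 167.0], [15, 17, 172]), ([278.0, 168.0], [14, 10, 57])]
side diff [([392.0, 313.0], [64, 35, 692]), ([331.0, 359.0], [33, 28, 538]), ([365.0, 361.0], [27, 27, 534]), ([352.0, 381.0], [27, 21, 404])]
side yellow [([332.0, 357.0], [23, 21, 312]), ([365.0, 365.0], [24, 16, 223]), ([353.0, 382.0], [23, 19, 321])]
[ 0.54  -0.284  0.191] scene [285.4 161. ] side [373.3 285. ]
[ 0.56  -0.284  0.191] scene [278.4 163.8] side [380.4 281.1]
[ 0.58  -0.283  0.191] scene [271.3 166.6] side [387.4 277.2]
```

Call:
move_arm:
  deltas:
    - [[0,0,0.004,0,1],[0,0,0.012,0,1],[0,0,0.022,0,1],[0,0,0.032,0,1],[0,0,0.04,0,1],[0,0,0.045,0,1],[0,0,0.047,0,1],[0,0,0.047,0,1]]

```text
clock: 45.35
position: [0.5224, -0.3234, 0.2272]
ee_rot: [-0.0, -0.005, 1.0, 0.0]
contact_force: [-0.7, -0.0, -4.1]
width: 0.0248
gripper_force: 112.0
```

Call:
move_arm:
  deltas:
    - [[0.0625,0,0,0,1],[0.125,0,0,0,1],[0.1875,0,0,0,1],[0.21,0,0,0,1],[0.21,0,0,0,1],[0.21,0,0,0,1],[0.21,0,0,0,1]]

```text
clock: 46.05
position: [0.356, -0.3258, 0.2279]
ee_rot: [0.001, -0.005, 1.0, -0.001]
contact_force: [0.8, -0.5, -2.8]
width: 0.0248
gripper_force: 112.1
```

```bash
python3 - <<'E'
from h import *
go((.36,-.33,.227,90.5),(.36,-.33,.29,90.5),(.36,0,.29,90))
im=both()
diff('scene',im['scene'],(240,110,356,215),15)
diff('side',im['side'],(310,300,425,430),20)
for n in im: cv2.imwrite(f'pics/{n}4.png',im[n][:,:,::-1])
pred(scoop(-.01,.04,.028),scoop(.03,.04,.028))
E
```

```text
now [ 0.356  -0.3258  0.2279] yaw 90.63 t 46.0 w 0.0248 F [ 0.8 -0.5 -2.8] q6 -2.47
(0.36, -0.33, 0.227, 90.5) -> [-0.005  -0.0052  0.0011] 0.001
(0.36, -0.33, 0.29, 90.5) -> [-0.0051 -0.0053 -0.0777] 0.001
(0.36, 0, 0.29, 90) -> [-0.0096  0.4071 -0.0781] 0.0052
scene [290.4 178.8] [62, 42, 677] [ 0.486 -0.374]
scene [277.6 194.7] [26, 35, 400] [ 0.549 -0.335]
scene [320.8 199.2] [48, 30, 617] [ 0.454 -0.255]
scene [383.5 265.8] [10, 10, 80] [0.446 0.024]
scene [301.  270.6] [11, 10, 96] [ 0.625 -0.071]
scene [278.3 276. ] [12, 11, 102] [ 0.68  -0.087]
scene [294.3 329.4] [9, 12, 86] [0.718 0.058]
side [251.6 165.6] [57, 30, 506] [0.667 0.433]
side [252.8 180.5] [26, 19, 321] [0.629 0.365]
side [351. 259.] [49, 37, 674] [ 0.659 -0.069]
side [333.3 307.2] [9, 12, 54] [ 0.52  -0.177]
side [305.9 333.6] [16, 16, 134] [ 0.42  -0.205]
scene diff [([338.0, 134.0], [50, 54, 938]), ([309.0, 141.0], [16, 7, 40]), ([317.0, 149.0], [16, 7, 29]), ([309.0, 175.0], [50, 32, 603]), ([354.0, 178.0], [6, 26, 85]), ([329.0, 186.0], [18, 11, 143]), ([302.0, 204.0], [13, 19, 156])]
scene yellow [([308.0, 168.0], [17, 17, 195]), ([326.0, 174.0], [15, 9, 62])]
side diff [([338.0, 347.0], [70, 93, 3008]), ([371.0, 351.0], [8, 8, 40]), ([315.0, 419.0], [14, 18, 104])]
side yellow [([352.0, 341.0], [15, 19, 112]), ([333.0, 364.0], [9, 12, 58]), ([366.0, 366.0], [22, 13, 184]), ([353.0, 382.0], [23, 19, 321]), ([315.0, 419.0], [14, 17, 94])]
[ 0.373 -0.285  0.153] scene [340.1 150.1] side [310.2 331.5]
[ 0.413 -0.285  0.153] scene [327.7 155.2] side [325.6 322.8]
```

Call:
move_arm:
  deltas:
    - [[0,0,-0.03,0,1],[0,0,-0.078,0,1],[-0.005,0.05,-0.078,0,1],[-0.0096,0.2,-0.078,0.005,1],[-0.0096,0.407,-0.078,0.005,1],[-0.0096,0.407,-0.078,0.005,1],[-0.0096,0.407,-0.078,0.005,1],[-0.0096,0.407,-0.078,0.005,1],[-0.0096,0.407,-0.078,0.005,1],[-0.0096,0.407,-0.078,0.005,1]]

```text
clock: 47.15
position: [0.3585, 0.0053, 0.29]
ee_rot: [0.0, -0.004, 1.0, 0.002]
contact_force: [-0.1, -1.4, -3.0]
width: 0.025
gripper_force: 112.5
```

```bash
python3 - <<'E'
from h import *
go((.4062,.3477,.25,101))
im=both()
diff('scene',im['scene'],(240,110,356,215),15)
diff('side',im['side'],(290,295,425,430),20)
a=cv2.imread('pics/scene0.png')
for n in im: cv2.imwrite(f'pics/{n}5.png',im[n][:,:,::-1])
A=cv2.resize(im['scene'][120:215,250:360,::-1],None,fx=3.5,fy=3.5,interpolation=2)
B=cv2.resize(im['side'][290:430,285:425,::-1],None,fx=2.4,fy=2.4,interpolation=2)
C=cv2.resize(manip.get_image('wrist')[:,:,::-1],None,fx=.4,fy=.4)
h=max(A.shape[0],B.shape[0]); pad=lambda i:cv2.copyMakeBorder(i,0,h-i.shape[0],0,0,0)
cv2.imwrite('pics/fin.png',np.hstack([pad(A),pad(B)]))
E
```

```text
now [0.3585 0.0053 0.29  ] yaw 90.47 t 47.1 w 0.025 F [-0.1 -1.4 -3. ] q6 -1.76
(0.4062, 0.3477, 0.25, 101) -> [-0.0631  0.4273  0.0515] -0.0878
scene [290.6 178.9] [63, 42, 691] [ 0.485 -0.373]
scene [343.6 170.3] [17, 11, 69] [ 0.333 -0.322]
scene [277.8 194.9] [25, 35, 398] [ 0.549 -0.334]
scene [320.9 199.2] [49, 30, 633] [ 0.454 -0.254]
scene [383.4 265.8] [10, 10, 82] [0.446 0.024]
scene [301.1 270.6] [11, 10, 95] [ 0.625 -0.071]
scene [278.3 276. ] [12, 11, 104] [ 0.68  -0.087]
scene [294.2 329.4] [9, 12, 87] [0.718 0.059]
side [387.7 174.7] [67, 53, 1198] [0.981 0.158]
side [254.4 178.2] [26, 22, 439] [0.64  0.372]
side [420.9 190. ] [21, 15, 177] [1.012 0.044]
side [340.6 227.5] [8, 8, 44] [0.714 0.045]
scene diff [([310.0, 174.0], [51, 32, 597]), ([329.0, 186.0], [17, 11, 135]), ([302.0, 205.0], [13, 18, 142])]
scene yellow [([308.0, 167.0], [18, 17, 195]), ([326.0, 174.0], [15, 9, 65])]
side diff [([358.0, 360.0], [42, 71, 1318]), ([329.0, 364.0], [22, 22, 271]), ([318.0, 374.0], [20, 21, 215])]
side yellow [([352.0, 341.0], [15, 19, 118]), ([329.0, 363.0], [19, 19, 187]), ([365.0, 365.0], [25, 16, 224]), ([353.0, 382.0], [23, 19, 321])]
```

View pics/fin.png

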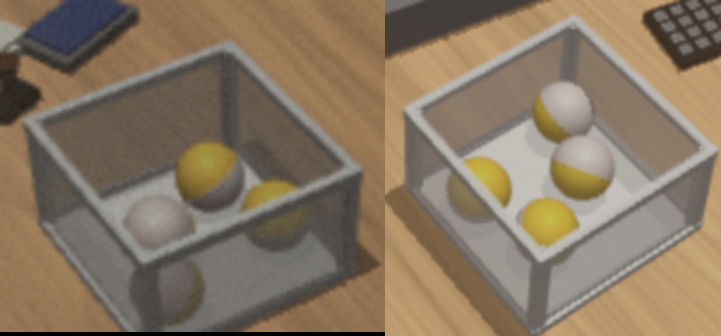

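All four capsules lie on the canister floor and all four minis are still in the tub. I've used my last picture. Now the scoop goes back to its mat.

Call:
move_arm:
  deltas:
    - [[-0.02,0.06,0,-0.02,1],[-0.063,0.427,0,-0.088,1],[-0.063,0.427,0,-0.088,1],[-0.063,0.427,0,-0.088,1],[-0.063,0.427,0,-0.088,1],[-0.063,0.427,0,-0.088,1],[-0.063,0.427,0,-0.088,1],[-0.063,0.427,0,-0.088,1],[-0.063,0.427,0,-0.088,1],[-0.063,0.427,0,-0.088,1]]

```text
clock: 48.3
position: [0.4099, 0.3404, 0.2893]
ee_rot: [-0.0, -0.091, 0.996, -0.001]
contact_force: [0.1, -0.2, -3.8]
width: 0.025
gripper_force: 112.8
```

```bash
python3 - <<'E'
from h import *
go((.405,.3477,.109,101))
E
```

```text
now [0.4099 0.3404 0.2893] yaw 100.44 t 48.3 w 0.025 F [ 0.1 -0.2 -3.8] q6 -1.19
(0.405, 0.3477, 0.109, 101) -> [0.0041 0.0104 0.2254] -0.0047
```

Call:
move_arm:
  deltas:
    - [[0,0.001,0.04,0,1],[0,0.001,0.09,0,1],[0,0.001,0.14,0,1],[0,0.001,0.18,0,1],[0,0.001,0.205,0,1],[0,0.001,0.218,0,1],[0,0.001,0.225,0,1],[0,0.001,0.225,0,1]]

```text
clock: 49.1
position: [0.4096, 0.3423, 0.1102]
ee_rot: [0.0, -0.091, 0.996, 0.0]
contact_force: [-0.3, -0.9, -3.3]
width: 0.025
gripper_force: 112.7
```

```bash
python3 - <<'E'
from h import *
go((.405,.3477,.1055,101))
E
```

```text
now [0.4096 0.3423 0.1102] yaw 100.49 t 49.1 w 0.025 F [-0.3 -0.9 -3.3] q6 -1.19
(0.405, 0.3477, 0.1055, 101) -> [0.0044 0.0077 0.0058] -0.0043
```

Call:
move_arm:
  deltas:
    - [[0,0,0.002,0,1],[0,0,0.004,0,1],[0,0,0.006,0,1],[0,0,0.0065,0,1],[0,0,0.0065,0,1]]

```text
clock: 49.6
position: [0.41, 0.3434, 0.1071]
ee_rot: [0.002, -0.092, 0.996, 0.001]
contact_force: [-0.3, -1.8, 8.3]
width: 0.0248
gripper_force: 114.8
```

```bash
python3 - <<'E'
from h import *
go((.41,.3427,.1055,101))
E
```

```text
now [0.41   0.3434 0.1071] yaw 100.57 t 49.6 w 0.0248 F [-0.3 -1.8  8.3] q6 -1.19
(0.41, 0.3427, 0.1055, 101) -> [ 0.0002 -0.0009  0.0021] -0.0036
```

On the mat (contact felt). I'll release, let it settle, then rise and back away.

Call:
move_arm:
  deltas:
    - [[0,0,-0.001,0,1],[0,0,-0.001,0,0.3],[0,0,-0.001,0,-1],[0,0,-0.001,0,-1],[0,0,-0.001,0,-1],[0,0,-0.001,0,-1],[0,0,-0.03,0,-1],[0,0,-0.08,0,-1],[0,0,-0.14,0,-1],[0,0,-0.19,0,-1],[0,0,-0.19,0,-1],[0,0,-0.19,0,-1]]

```text
clock: 50.8
position: [0.4092, 0.343, 0.2574]
ee_rot: [0.001, -0.092, 0.996, 0.0]
contact_force: [0.2, -0.8, -0.4]
width: 0.0852
gripper_force: 0.0
```

```bash
python3 - <<'E'
from h import *
go((.41,.3427,.1055,101))
im={n:manip.get_image(n) for n in ('scene','side')}
# scoop, brush, tub, canister change against the first picture
diff('scene',im['scene'],(375,310,560,460),30)
diff('side',im['side'],(140,130,285,245),30)
for b in blobs('scene',img=im['scene']):
    if 250<b[0][0]<430 and 240<b[0][1]<350: print(b)
diff('scene',im['scene'],(240,110,356,215),15)
# wrist: bright tine/plate outline vs mat, tip line
w=manip.get_image('wrist'); g=cv2.cvtColor(w,cv2.COLOR_RGB2GRAY)
m=(g[150:320,200:440]>110)&(cv2.cvtColor(w,cv2.COLOR_RGB2HSV)[150:320,200:440,1]<60)
ys,xs=np.nonzero(m); print('wrist bright',xs.min()+200,xs.max()+200,ys.min()+150,ys.max()+150,m.sum())
E
```

```text
now [0.4092 0.343  0.2574] yaw 100.56 t 50.8 w 0.0852 F [ 0.2 -0.8 -0.4] q6 -1.19
(0.41, 0.3427, 0.1055, 101) -> [-0.0005 -0.0007  0.1898] -0.0037
scene diff [([537.0, 344.0], [55, 65, 1809]), ([505.0, 372.0], [65, 76, 460]), ([450.0, 353.0], [24, 39, 202]), ([476.0, 347.0], [20, 16, 31]), ([456.0, 358.0], [22, 27, 139]), ([470.0, 372.0], [28, 32, 192]), ([512.0, 376.0], [24, 19, 41]), ([485.0, 387.0], [27, 30, 191]), ([503.0, 397.0], [27, 40, 228]), ([424.0, 386.0], [8, 5, 27]), ([427.0, 407.0], [19, 32, 195]), ([403.0, 407.0], [28, 35, 281]), ([431.0, 427.0], [17, 25, 144])]
scene yellow [([536.0, 345.0], [55, 65, 1484]), ([424.0, 386.0], [8, 5, 27]), ([432.0, 396.0], [8, 17, 52]), ([414.0, 403.0], [6, 14, 37])]
side diff [([168.0, 133.0], [9, 8, 64]), ([190.0, 136.0], [22, 19, 228]), ([248.0, 161.0], [9, 27, 79]), ([254.0, 162.0], [13, 31, 84]), ([264.0, 178.0], [14, 15, 64]), ([182.0, 188.0], [8, 22, 119]), ([192.0, 186.0], [10, 19, 109]), ([196.0, 200.0], [11, 8, 26]), ([182.0, 216.0], [35, 33, 91]), ([199.0, 211.0], [16, 14, 55]), ([208.0, 216.0], [16, 13, 57]), ([219.0, 221.0], [18, 15, 49]), ([150.0, 234.0], [25, 24, 437])]
side yellow [([256.0, 156.0], [4, 17, 48]), ([193.0, 187.0], [10, 19, 61]), ([150.0, 234.0], [25, 24, 436])]
(array([383.5, 265.8]), [10, 10, 78], array([0.446, 0.024]))
(array([301. , 270.5]), [11, 10, 92], array([ 0.625, -0.072]))
(array([278.2, 275.8]), [11, 10, 92], array([ 0.68 , -0.087]))
(array([294.3, 329.3]), [9, 12, 84], array([0.717, 0.058]))
scene diff [([309.0, 175.0], [50, 32, 641]), ([329.0, 186.0], [18, 11, 146]), ([302.0, 204.0], [13, 19, 178]), ([288.0, 203.0], [3, 10, 26])]
scene yellow [([308.0, 167.0], [17, 17, 197]), ([326.0, 174.0], [15, 9, 65])]
wrist bright 243 404 205 276 2489
```

```bash
python3 -c "
from rig import manip
print(manip.sign_off())"
```

```text
the job is handed in; nothing more can be done
None
```

The job is handed in, though sign-off returned no verdict: the canister got its two brush strokes, the brush is back in its pot, all four full-size capsules are in the canister, the four undersized ones are still in the tub, and the scoop stands on its mat.

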